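# Change the load on a hand-wound drying carriage

## Task

Wind the handwheel until the carriage has come out fully against its loading stop, away from the drying lamp. With it there, lift off every oblong caddy of dried lenses and stand it on the rubber mat, and stand every round pail of footpegs upright inside the carriage tray (all have arched handles to lift them by); then wind the carriage back in until it meets the stop at the lamp. Leave the loose red lens, the torque wrench and the black case alone.

Things in the scene. Friction and masses are not known exactly. Their poses are not given: they have to be found in the camera images.
- carriage (a joint): how far the carriage stands out from the lamp, m: 0 = against the stop at the lamp, 0.070 = against the loading stop at the handwheel end. It is driven only by the handwheel's screw, 28 mm per turn, and cannot be pushed along by hand
- handwheel (a joint): angle of the handwheel, rad, growing counter-clockwise seen from above. Counter-clockwise winds the carriage out (away from the lamp, 4.5 mm per rad, up to 2.5 turns for the whole travel), clockwise winds it in. It needs about 4 N at the knob, stays where it is left, and goes stiff when the carriage meets a stop
- crank_grip (a point): the middle of the upright black crank knob on the flat handwheel (116 mm across, level, its top 92 mm above the table, on a gearbox). The knob is 20 mm thick, spins freely about its own upright axis and stands from 6 to 56 mm above the wheel's top; this point is 32 mm above the wheel's top and 46 mm from the wheel's axis
- wheel_axis (a point): point on the wheel's upright axis, level with crank_grip; fixed to the station. Its frame is the station's: y points along the carriage's way towards the lamp, x across it, away from the robot, z up
- tray_floor (a point): centre of the carriage tray's inner floor, 44 mm above the table. The tray is open-topped aluminium, inside 116 mm (own x, across, away from the robot) by 298 mm (own y, along, towards the lamp), with a rim 16 mm above its floor and 4 mm thick: room for three pails in a row. The upright lamp (200 mm tall, 120 mm wide) stands past the +y end of its way; the handwheel stands at the -y end
- pail1_handle (a point): round steel pail, outer diameter 72 mm, 36 mm high to the rim, flat bottom, about 0.3 kg, with an aluminium footpeg fixed in it. A rigid arched handle spans it; this point is the middle of the handle's straight black grip, 14 mm thick and 50 mm long, 85 mm above the underside (49 mm clear above the rim). Own x runs along the grip, z up. It starts on the table in front of the carriage. May be absent
- pail2_handle (a point): round steel pail, outer diameter 72 mm, 36 mm high to the rim, flat bottom, about 0.3 kg, with an aluminium footpeg fixed in it. A rigid arched handle spans it; this point is the middle of the handle's straight black grip, 14 mm thick and 50 mm long, 85 mm above the underside (49 mm clear above the rim). Own x runs along the grip, z up. It starts on the table in front of the carriage. May be absent
- pail3_handle (a point): round steel pail, outer diameter 72 mm, 36 mm high to the rim, flat bottom, about 0.3 kg, with an aluminium footpeg fixed in it. A rigid arched handle spans it; this point is the middle of the handle's straight black grip, 14 mm thick and 50 mm long, 85 mm above the underside (49 mm clear above the rim). Own x runs along the grip, z up. It starts on the table in front of the carriage. May be absent
- caddy1_handle (a point): oblong aluminium caddy, 100 x 66 mm, walls 24 mm high, flat bottom, about 0.3 kg, with a tail-light lens fixed in it. A rigid arched handle spans it lengthwise; this point is the middle of the handle's straight black grip, 14 mm thick and 50 mm long, 85 mm above the underside. Own x runs along the grip and the caddy's long side, z up. It starts on the carriage. May be absent
- caddy2_handle (a point): oblong aluminium caddy, 100 x 66 mm, walls 24 mm high, flat bottom, about 0.3 kg, with a tail-light lens fixed in it. A rigid arched handle spans it lengthwise; this point is the middle of the handle's straight black grip, 14 mm thick and 50 mm long, 85 mm above the underside. Own x runs along the grip and the caddy's long side, z up. It starts on the carriage. May be absent
- mat: flat black rubber mat fixed to the table, 200 (own x) x 160 (own y) x 3 mm; origin at the centre of its underside. Two caddies fit side by side
- lens: bystander: loose red tail-light lens, 96 x 66 x 24 mm, on the table near the handwheel; origin at the centre of its underside
- torque_wrench: bystander: steel torque wrench lying along its own x, 355 mm long, 26 mm thick; origin on its underside near the middle
- black_case: bystander: black plastic flip-top case, 122 x 202 x 73 mm, beyond the lamp and the mat; origin at the centre of its underside

How it is judged:
On the way, in this order (a step that is already met when the one before it is completed fails the run):
1. the carriage has been wound out against its loading stop (within 2 mm) (value of joint carriage above 0.068 m), for 0.2 s.
2. with the carriage out at its loading stop, every caddy stands on the mat and every pail stands upright in the tray (value of joint carriage above 0.068 m and x of pail1_handle in the frame of tray_floor between -0.06 and 0.06 m and y of pail1_handle in the frame of tray_floor between -0.152 and 0.152 m and z of pail1_handle in the frame of tray_floor between 0.078 and 0.092 m and angle between each of pail1_handle, pail2_handle, pail3_handle, caddy1_handle, caddy2_handle's own z axis and vertical below 0.12 rad and x of pail2_handle in the frame of tray_floor between -0.06 and 0.06 m and y of pail2_handle in the frame of tray_floor between -0.152 and 0.152 m and z of pail2_handle in the frame of tray_floor between 0.078 and 0.092 m and x of pail3_handle in the frame of tray_floor between -0.06 and 0.06 m and y of pail3_handle in the frame of tray_floor between -0.152 and 0.152 m and z of pail3_handle in the frame of tray_floor between 0.078 and 0.092 m and x of caddy1_handle in the frame of mat between -0.1 and 0.1 m and y of caddy1_handle in the frame of mat between -0.08 and 0.08 m and z of caddy1_handle in the frame of mat between 0.081 and 0.095 m and x of caddy2_handle in the frame of mat between -0.1 and 0.1 m and y of caddy2_handle in the frame of mat between -0.08 and 0.08 m and z of caddy2_handle in the frame of mat between 0.081 and 0.095 m), for 0.2 s.
3. the carriage has been wound in against the stop at the lamp (within 2 mm) (value of joint carriage below 0.002 m), for 0.2 s.
At the end, for the whole second after the job is handed in: the carriage is within 2 mm of its stop at the lamp; every pail stands upright (within 7 degrees) on the floor of the carriage tray; every caddy stands upright (within 7 degrees) flat on the mat with its middle over the mat; all released and at rest (value of joint carriage below 0.002 m and x of pail1_handle in the frame of tray_floor between -0.06 and 0.06 m and y of pail1_handle in the frame of tray_floor between -0.152 and 0.152 m and z of pail1_handle in the frame of tray_floor between 0.078 and 0.092 m and angle between each of pail1_handle, pail2_handle, pail3_handle, caddy1_handle, caddy2_handle's own z axis and vertical below 0.12 rad and x of pail2_handle in the frame of tray_floor between -0.06 and 0.06 m and y of pail2_handle in the frame of tray_floor between -0.152 and 0.152 m and z of pail2_handle in the frame of tray_floor between 0.078 and 0.092 m and x of pail3_handle in the frame of tray_floor between -0.06 and 0.06 m and y of pail3_handle in the frame of tray_floor between -0.152 and 0.152 m and z of pail3_handle in the frame of tray_floor between 0.078 and 0.092 m and x of caddy1_handle in the frame of mat between -0.1 and 0.1 m and y of caddy1_handle in the frame of mat between -0.08 and 0.08 m and z of caddy1_handle in the frame of mat between 0.081 and 0.095 m and x of caddy2_handle in the frame of mat between -0.1 and 0.1 m and y of caddy2_handle in the frame of mat between -0.08 and 0.08 m and z of caddy2_handle in the frame of mat between 0.081 and 0.095 m and linear speed of each of pail1, pail2, pail3, caddy1, caddy2 below 0.03 m/s); the robot touches nothing.
It fails at once if the red tail-light lens was moved more than 30 mm (distance of lens from where it was at the start of the episode above 0.03 m).
It fails at once if the torque wrench was moved more than 30 mm (distance of torque_wrench from where it was at the start of the episode above 0.03 m).
It fails at once if the black plastic case was moved more than 30 mm (distance of black_case from where it was at the start of the episode above 0.03 m).
Of caddy1, caddy2 only 1 to 2 are there at a start; the rules pass over those that are not, and their reading is None.
Of pail1, pail2, pail3 only 2 to 3 are there at a start; the rules pass over those that are not, and their reading is None.
At some moment in a run one of pail1, pail2, pail3, caddy1, caddy2 may be knocked a few centimetres aside while the robot is not near it.
Once in a run the grip may slacken for a moment while it holds something.
It also fails if it takes over 210 s, if anything falls off the work surface, if the arm or the gripper's body presses on something with over 40 N, if the wrist force passes 120 N, or if a joint passes its speed limit or range.

## Robot

A 7-joint arm with a two-finger parallel gripper is mounted at the origin on the work surface. World frame = base frame: x ahead of the robot, y to its left, z up, the work surface at z = 0. Lengths are in m, angles in rad, forces in N, time in s.
With the tool pointing down it reaches from about 0.425 to 0.925 m from the base axis. Payload 6.8 kg.
Tool frame: the origin (TCP) lies at the very end of the fingers, on their centre line; the grasp point (between the pads) lies 19 mm behind it (r.grip_point_offset is the distance from the TCP to the grasp point, in m); z points along the fingers, y is the line along which they close (so a half turn about z gives the same grasp; the last joint's range is limited). The gripper opens to 85 mm and grips with 20 to 120 N. Pads are 22 mm wide; open, the fingers measure 114 mm over their backs; the gripper's body (76 mm by 85 mm) begins 54 mm behind the grasp point. The pads swing forward as they close: fully open they stand 13 mm farther back than shut.
Start: joints at [1.225, 0.477, 0.022, 1.555, -0.011, 1.109, -0.083], TCP at [0.159, -0.656, 0.21] pointing down, gripper open.
Joint ranges: [-2.96, 2.96], [-0.34, 2.1], [-1.41, 1.46], [0.24, 2.44], [-1.37, 4.51], [0.17, 1.92], [-2.96, 2.96]. Speed limits (rad/s): [2.39, 2.39, 3.14, 3.14, 3.14, 3.14, 3.14].

## Interface

Orientations are given as a rotation vector (axis times angle).
In Python, from bench import status, eyes, r gives the robot as it stands.
- The arm moves only by the shell command python3 -m crank 'ROWS' [OPENING] [FORCE]. ROWS is JSON, a list of rows, each a list of 6 numbers: the shift along the tool's x, y, z normalised to -1 to 1, where 1 is 0.02 m, then the turn, a rotation vector about the tool's x, y, z normalised to -1 to 1, where 1 is 45 degrees. A call has 1 to 12 rows; each row shifts and turns the commanded pose from where the row before left it, along the tool's axes as they then stand; what a row does not reach is not made up. A row lasts 1/10 s, in which the tool goes at most 50 mm and 8.59 degrees, less where a joint would pass 70% of its speed; a pose out of reach is approached as far as the arm can. A call with a number of a shift or a turn outside -1 to 1 is refused whole. A call with a gripper value outside its range is refused whole. OPENING is the opening, from 0 (shut) to 1 (fully open), set as the call begins (- or left out, the last holds). The fingers move at their own pace and stop on an object; FORCE is the grip in N (left out, the last holds). Time passes only in rows, so rows that do not move let the fingers close. It gives the time, the measured TCP pose, the force, the opening and the grip force at its end, in the units of the state.
- status.get_obs(): the state, without advancing time (a new reading comes with each control period).
- eyes.grab_frame(name): name is "scene" or "top"; returns a dict with "image" (400x640x3 uint8, red, green, blue), "depth" (400x640 float32, m along the optical axis (not along the pixel's ray), 0 where there is no reading), "fovy" (degrees; the focal length in pixels is half the picture's height over the tangent of half this angle, whatever the lens; pixels are square), "cx", "cy" (the principal point, pixels), "world_to_cam" (4x4, takes a point from world to camera coordinates). Camera axes: x right, y up, looking along -z (the intrinsics and any distortion apply to the point x, -y, -z); pixel columns grow to the right and rows downward; lengths in m; the calibration is good to about 2 mm. A picture is of the moment at which its call begins.
- r.hand_in(): hands the job in; it is judged then, once.
The state is a dict: "clock": time; "joints": joint angles; "qvel": joint speeds; "tau": joint torques, N m; "tcp_pos": TCP position; "orientation": TCP orientation; "contact_force": force on the tool from outside, world axes, zero at the start; "moment": the same for the moment, N m; "grip_width": finger opening in m; "gripper_force": force on a finger pad.
Only numpy, scipy, OpenCV 4.12 (cv2) and the standard library are available. Lean on these libraries where they do the work, as an engineer would, in place of code of your own. Each camera call takes 0.05 s, during which the arm holds its last target. There are 200 camera calls.

## Working session

There is one attempt and no reset: what is moved stays moved. The work goes in short steps, Python scripts to look and compute and a shell command to move; the robot and the scene stay as the last step left them, time stands still between calls to the robot, and variables do not carry over. Pictures are saved under pics/ and viewed, at most 14 in all, crops included, and the job is handed in when it is done.

```bash
ls; mkdir -p pics
cat > h.py <<'E'
from bench import status, eyes, r
import numpy as np, cv2
from scipy.spatial.transform import Rotation as R
def grab(n):
    f=eyes.grab_frame(n); f['f']=200/np.tan(np.radians(f['fovy'])/2); return f
def cloud(f):
    v,u=np.mgrid[0:400,0:640]; d=f['depth']
    p=np.stack([(u-f['cx'])/f['f']*d,-(v-f['cy'])/f['f']*d,-d,np.ones_like(d)],-1)
    w=p@np.linalg.inv(f['world_to_cam']).T
    w=w[...,:3]; w[d==0]=np.nan; return w
def proj(f,P):
    c=f['world_to_cam']@np.append(P,1); return f['cx']+f['f']*c[0]/-c[2], f['cy']-f['f']*c[1]/-c[2]
def ray(f,u,v,z):
    Mi=np.linalg.inv(f['world_to_cam']); d=Mi[:3,:3]@[(u-f['cx'])/f['f'],-(v-f['cy'])/f['f'],-1]; o=Mi[:3,3]
    return o+d*(z-o[2])/d[2]
def save(f,n): cv2.imwrite('pics/'+n+'.png',cv2.cvtColor(f['image'],cv2.COLOR_RGB2BGR))
E
python3 - <<'E'
from h import *
for n in('scene','top'):
    f=grab(n); save(f,n+'0'); print(n,f['fovy'],f['cx'],f['cy'],[k for k in f if k not in('image','depth')]); print(np.linalg.inv(f['world_to_cam']).round(3)); print((f['depth']==0).mean())
print(status.get_obs())
E
```

```text
pics
scene 57.74467926196712 324.2532077377213 199.43211812274959 ['fovy', 'cx', 'cy', 'world_to_cam', 'f']
[[-0.583 -0.667  0.464  1.03 ]
 [ 0.812 -0.472  0.342  0.395]
 [-0.009  0.576  0.817  1.01 ]
 [ 0.     0.     0.     1.   ]]
0.00388671875
top 42.32132284154859 319.7873989293902 207.9613096192292 ['fovy', 'cx', 'cy', 'world_to_cam', 'f']
[[ 0.091  0.975 -0.205  0.207]
 [-0.996  0.089 -0.016 -0.004]
 [ 0.003  0.206  0.979  1.483]
 [ 0.     0.     0.     1.   ]]
0.0041953125
{'clock': 0.1, 'joints': array([ 1.22490993,  0.47774854,  0.02234443,  1.5563696 , -0.01152651,
        1.10929157, -0.08309838]), 'qvel': array([ 9.52732538e-04, -2.31127923e-03,  2.80145114e-04, -2.36245036e-03,
        9.51037335e-04, -4.02406557e-05,  1.59762710e-03]), 'tau': array([ 4.05095067e-03, -5.97760499e+01,  1.61377285e+00, -2.81954920e+01,
        1.28530574e-02,  5.10197977e-03,  2.77205663e-05]), 'tcp_pos': array([ 0.15885347, -0.65544461,  0.20889495]), 'orientation': array([-3.11776258e+00, -3.72450047e-01,  4.71862930e-04]), 'contact_force': array([1.15560408, 0.9814856 , 0.52552003]), 'moment': array([ 0.00160621,  0.03404296, -0.01105595]), 'gripper_force': 0.0, 'grip_width': 0.08582475965829824}
```

View pics/top0.png

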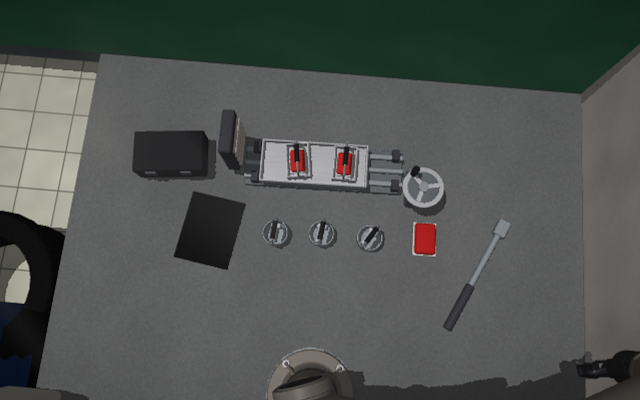

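View pics/scene0.png

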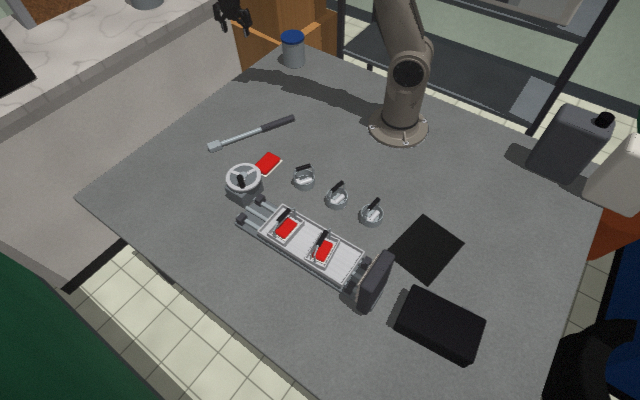

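The top view shows three pails at (275,233), (322,234) and (370,238), and two caddies at (296,157) and (347,160). The wheel is at (424,188) with its knob at (415,171), the mat at (210,230), the lamp at (232,138) and the lens at (425,239). The scene view shows the same layout.

```bash
cat >> h.py <<'E'
def comps(f,c,zlo,zhi,dark=None,amin=12,box=(0.3,1.0,-.6,.5)):
    im=f['image'].astype(int); m=(c[...,2]>zlo)&(c[...,2]<zhi)&(c[...,0]>box[0])&(c[...,0]<box[1])&(c[...,1]>box[2])&(c[...,1]<box[3])
    if dark: m&=im.max(-1)<dark
    n,l,s,ce=cv2.connectedComponentsWithStats(m.astype(np.uint8))
    o=[]
    for i in range(1,n):
        if s[i,4]>=amin:
            p=c[l==i]; a=p[:,:2]; w,v=np.linalg.eigh(np.cov(a.T)); d=v[:,1]
            t=(a-a.mean(0))@d; e=(a-a.mean(0))@v[:,0]
            o.append((ce[i].round(0),s[i,4],p.mean(0).round(3),'ang',round(np.degrees(np.arctan2(d[1],d[0]))%180,1),'len',t.ptp().round(3) if hasattr(t,'ptp') else np.ptp(t).round(3),np.ptp(e).round(3),'zmax',p[:,2].max().round(3)))
    return o
E
python3 - <<'E'
from h import *
for n in('top','scene'):
    f=grab(n);c=cloud(f); print(n,'table z',np.nanmedian(c[280,250:420,2]) if n=='top' else '')
    print('handles pails/caddies');[print(*x) for x in comps(f,c,.07,.16,70)]
    print('wheel');[print(*x) for x in comps(f,c,.085,.1,None,60)]
    print('mat');[print(*x) for x in comps(f,c,-.01,.012,45,300)]
    print('tray');[print(*x) for x in comps(f,c,.04,.066,None,200)]
    im=f['image'].astype(int);c2=c.copy();c2[~((im[...,0]>150)&(im[...,1]<60))]=np.nan
    print('red');[print(*x) for x in comps(f,c2,0,.2,None,30)]
E
```

```text
top table z -2.2322840778077335e-05
handles pails/caddies
[179. 150.] 1604 [0.632 0.433 0.074] ang 106.1 len 0.156 0.136 zmax 0.083
[296. 152.] 80 [0.64  0.096 0.135] ang 7.9 len 0.05 0.014 zmax 0.145
[345. 155.] 80 [ 0.642 -0.038  0.135] ang 178.9 len 0.052 0.013 zmax 0.146
[230. 160.] 135 [0.604 0.276 0.116] ang 102.0 len 0.035 0.016 zmax 0.16
[416. 171.] 91 [ 0.617 -0.233  0.125] ang 100.1 len 0.034 0.029 zmax 0.155
[273. 229.] 80 [0.429 0.14  0.091] ang 176.3 len 0.049 0.013 zmax 0.099
[321. 229.] 78 [0.439 0.009 0.091] ang 172.9 len 0.049 0.014 zmax 0.098
[371. 234.] 78 [ 0.439 -0.128  0.092] ang 147.5 len 0.05 0.012 zmax 0.098
wheel
[423. 187.] 1218 [ 0.582 -0.26   0.094] ang 120.5 len 0.117 0.114 zmax 0.1
[273. 229.] 95 [0.43  0.141 0.091] ang 176.6 len 0.059 0.014 zmax 0.099
[321. 230.] 99 [0.438 0.011 0.091] ang 171.8 len 0.06 0.014 zmax 0.098
[371. 234.] 100 [ 0.439 -0.126  0.091] ang 147.2 len 0.059 0.014 zmax 0.098
mat
[210. 230.] 3656 [0.422 0.332 0.003] ang 171.9 len 0.198 0.162 zmax 0.012
tray
[312. 163.] 3775 [0.636 0.053 0.05 ] ang 90.8 len 0.307 0.129 zmax 0.066
red
[... 960 characters left out ...]
 0.151 0.135 zmax 0.079
wheel
[244. 176.] 712 [ 0.586 -0.257  0.093] ang 92.7 len 0.116 0.115 zmax 0.1
[303. 167.] 60 [ 0.442 -0.125  0.09 ] ang 147.4 len 0.056 0.015 zmax 0.096
[337. 186.] 64 [0.442 0.013 0.09 ] ang 172.9 len 0.059 0.014 zmax 0.096
[374. 203.] 65 [0.433 0.143 0.091] ang 176.9 len 0.058 0.013 zmax 0.095
mat
[425. 249.] 2879 [0.43  0.336 0.003] ang 175.9 len 0.209 0.17 zmax 0.009
tray
[313. 246.] 3490 [0.641 0.062 0.051] ang 92.8 len 0.309 0.133 zmax 0.066
red
[267. 162.] 279 [ 0.456 -0.282  0.023] ang 7.1 len 0.087 0.065 zmax 0.029
[286. 228.] 212 [ 0.647 -0.035  0.065] ang 179.3 len 0.062 0.038 zmax 0.069
[323. 250.] 197 [0.643 0.102 0.065] ang 8.9 len 0.063 0.03 zmax 0.069
```

```bash
python3 -m crank '[[0,0,0,0,0,0.15],[0,0,0,0,0,0.152],[0.5,-0.45,0,0,0,0],[1,-0.92,0,0,0,0],[1,-0.92,0,0,0,0],[1,-0.92,0,0,0,0],[1,-0.92,0,0,0,0],[1,-0.92,0,0,0,0],[1,-0.92,0,0,0,0],[1,-0.92,0,0,0,0],[1,-0.92,0,0,0,0],[1,-0.92,0,0,0,0]]' 1 40
python3 -m crank '[[1,-0.92,0,0,0,0],[1,-0.92,0,0,0,0],[1,-0.92,0,0,0,0],[1,-0.92,0,0,0,0],[1,-0.92,0,0,0,0],[1,-0.92,0,0,0,0],[1,-0.92,0,0,0,0],[1,-0.92,0,0,0,0],[1,-0.92,0,0,0,0],[1,-0.92,0,0,0,0],[0.5,-0.5,0,0,0,0],[0,0,0,0,0,0]]'
python3 - <<'E'
from h import *
s=status.get_obs(); Rm=R.from_rotvec(s['orientation']).as_matrix(); print(s['tcp_pos'],Rm.round(3)); print(Rm.T@(np.array([.620,-.230,.2])-s['tcp_pos'])/.02)
f=grab('top');c=cloud(f)
m=(c[...,2]>.088)&(c[...,2]<.098)&(np.hypot(c[...,0]-.584,c[...,1]+.2585)<.075)
for n in('top','scene'):
    f=grab(n);c=cloud(f); m=(c[...,2]>.086)&(c[...,2]<.1)&(np.hypot(c[...,0]-.584,c[...,1]+.2585)<.075)&(f['image'].min(-1)>60)
    (x,y),rad=cv2.minEnclosingCircle(c[m][:,:2].astype(np.float32)); print(n,x,y,rad)
E
```

```text
clock: 1.4
tcp_pos: [0.3503, -0.4793, 0.2098]
orientation: [-3.141, -0.008, -0.0]
contact_force: [0.7, 0.0, 1.0]
grip_width: 0.0853
gripper_force: 0.0
clock: 2.6
tcp_pos: [0.5603, -0.2842, 0.2097]
orientation: [-3.14, -0.011, -0.001]
contact_force: [0.5, -0.8, -0.5]
grip_width: 0.0854
gripper_force: 0.0
[ 0.56029197 -0.28415494  0.20968104] [[ 1.     0.007  0.   ]
 [ 0.007 -1.     0.001]
 [ 0.    -0.001 -1.   ]]
[ 3.00379756 -2.68648638  0.48868524]
top 0.5847467184066772 -0.2600811719894409 0.058771006762981415
scene 0.5862697958946228 -0.25945255160331726 0.05946187674999237
```

```bash
python3 -m crank '[[1,-0.9,0,0,0,0],[1,-0.9,0,0,0,0],[1,-0.9,0,0,0,0],[0,0,1,0,0,0],[0,0,1,0,0,0],[0,0,1,0,0,0],[0,0,1,0,0,0],[0,0,1,0,0,0],[0,0,0.1,0,0,0],[0,0,0,0,0,0]]' 0.7
python3 -m crank '[[0,0,0,0,0,0],[0,0,0,0,0,0],[0,0,0,0,0,0],[0,0,0,0,0,0],[0,0,0,0,0,0]]' 0 40
```

```text
clock: 3.75
tcp_pos: [0.6178, -0.2345, 0.1077]
orientation: [3.141, -0.002, -0.002]
contact_force: [-0.1, -0.7, 0.2]
grip_width: 0.0599
gripper_force: 0.0
clock: 4.25
tcp_pos: [0.6198, -0.2327, 0.1093]
orientation: [-3.142, -0.002, -0.003]
contact_force: [-1.4, 1.1, 7.2]
grip_width: 0.0178
gripper_force: 39.1
```

```bash
python3 -m crank '[[-0.54,-0.48,0,0,0,0],[-0.66,-0.29,0,0,0,0],[-0.72,-0.08,0,0,0,0],[-0.70,0.15,0,0,0,0],[-0.62,0.36,0,0,0,0]]'
python3 -m crank '[[-0.48,0.54,0,0,0,0],[-0.29,0.66,0,0,0,0],[-0.08,0.72,0,0,0,0],[0.15,0.70,0,0,0,0],[0.36,0.62,0,0,0,0]]'
```

```text
clock: 4.75
tcp_pos: [0.5555, -0.2251, 0.1092]
orientation: [-3.141, -0.004, -0.006]
contact_force: [5.3, 1.5, 5.1]
grip_width: 0.0179
gripper_force: 40.3
clock: 5.25
tcp_pos: [0.5479, -0.2906, 0.1092]
orientation: [-3.14, -0.001, -0.003]
contact_force: [3.9, 8.3, 9.2]
grip_width: 0.0178
gripper_force: 40.7
```

```bash
python3 -m crank '[[0.54,0.48,0,0,0,0],[0.66,0.29,0,0,0,0],[0.72,0.08,0,0,0,0],[0.70,-0.15,0,0,0,0],[0.62,-0.36,0,0,0,0],[0.48,-0.54,0,0,0,0],[0.29,-0.66,0,0,0,0],[0.08,-0.72,0,0,0,0],[-0.15,-0.70,0,0,0,0],[-0.36,-0.62,0,0,0,0]]'
python3 -m crank '[[-0.54,-0.48,0,0,0,0],[-0.66,-0.29,0,0,0,0],[-0.72,-0.08,0,0,0,0],[-0.70,0.15,0,0,0,0],[-0.62,0.36,0,0,0,0],[-0.48,0.54,0,0,0,0],[-0.29,0.66,0,0,0,0],[-0.08,0.72,0,0,0,0],[0.15,0.70,0,0,0,0],[0.36,0.62,0,0,0,0]]'
python3 - <<'E'
from h import *
f=grab('top');c=cloud(f)
[print(*x) for x in comps(f,c,.11,.16,70,40,(.5,.75,-.35,.25))]
[print(*x) for x in comps(f,c,.04,.066,None,200)]
E
```

```text
clock: 6.25
tcp_pos: [0.6212, -0.2347, 0.1093]
orientation: [3.139, -0.0, 0.009]
contact_force: [4.6, -2.0, 4.0]
grip_width: 0.0181
gripper_force: 40.2
clock: 7.25
tcp_pos: [0.5478, -0.2906, 0.1092]
orientation: [-3.14, -0.001, -0.003]
contact_force: [3.5, 9.0, 8.1]
grip_width: 0.0182
gripper_force: 40.7
[312. 153.] 76 [0.639 0.054 0.135] ang 9.1 len 0.049 0.011 zmax 0.141
[361. 156.] 78 [ 0.643 -0.08   0.135] ang 0.9 len 0.051 0.013 zmax 0.143
[434. 198.] 40 [ 0.542 -0.284  0.141] ang 93.2 len 0.033 0.009 zmax 0.156
[327. 164.] 3796 [0.637 0.011 0.05 ] ang 90.7 len 0.307 0.131 zmax 0.066
```

```bash
python3 -m crank '[[0.54,0.48,0,0,0,0],[0.66,0.29,0,0,0,0],[0.72,0.08,0,0,0,0],[0.70,-0.15,0,0,0,0],[0.62,-0.36,0,0,0,0],[0.48,-0.54,0,0,0,0],[0.29,-0.66,0,0,0,0],[0.08,-0.72,0,0,0,0],[-0.15,-0.70,0,0,0,0],[-0.36,-0.62,0,0,0,0]]'
python3 -m crank '[[-0.54,-0.48,0,0,0,0],[-0.66,-0.29,0,0,0,0],[-0.72,-0.08,0,0,0,0],[-0.70,0.15,0,0,0,0],[-0.62,0.36,0,0,0,0]]'
python3 -m crank '[[-0.48,0.54,0,0,0,0],[-0.29,0.66,0,0,0,0],[-0.08,0.72,0,0,0,0]]'
```

```text
clock: 8.3
tcp_pos: [0.6213, -0.2347, 0.1093]
orientation: [3.139, -0.0, 0.01]
contact_force: [4.7, -1.9, 3.3]
grip_width: 0.0177
gripper_force: 40.4
clock: 8.8
tcp_pos: [0.555, -0.2254, 0.1092]
orientation: [-3.141, -0.004, -0.005]
contact_force: [4.5, 2.4, 6.0]
grip_width: 0.0176
gripper_force: 40.5
clock: 9.1
tcp_pos: [0.5376, -0.262, 0.1091]
orientation: [-3.137, -0.002, -0.003]
contact_force: [2.7, 27.0, 14.9]
grip_width: 0.0179
gripper_force: 41.9
```

```bash
python3 -m crank '[[0.03,0.3,0,0,0,0],[0,0,0,0,0,0],[0,0,0,0,0,0],[0,0,0,0,0,0]]'
python3 - <<'E'
from h import *
f=grab('top');c=cloud(f)
[print(*x) for x in comps(f,c,.11,.16,70,40,(.5,.75,-.35,.25))]
[print(*x) for x in comps(f,c,.04,.066,None,200)]
E
```

```text
clock: 9.5
tcp_pos: [0.5378, -0.2619, 0.109]
orientation: [-3.131, -0.009, 0.004]
contact_force: [-4.6, 22.9, 19.5]
grip_width: 0.0175
gripper_force: 42.2
[321. 154.] 76 [0.64  0.029 0.135] ang 9.8 len 0.05 0.012 zmax 0.141
[370. 157.] 80 [ 0.644 -0.105  0.135] ang 1.3 len 0.049 0.012 zmax 0.142
[336. 165.] 3760 [ 0.638 -0.015  0.05 ] ang 90.8 len 0.307 0.129 zmax 0.066
```

```bash
python3 -m crank '[[0,-0.2,0,0,0,0],[0,0,0,0,0,0],[0,0,0,0,0,0],[0,0,-1,0,0,0],[0,0,-1,0,0,0],[0,0,-1,0,0,0],[0,0,-1,0,0,0],[0,0,-1,0,0,0],[0,0,-1,0,0,0],[0,0,-0.5,0,0,0]]' 0.8
python3 -m crank '[[0.345,-0.97,0,0,0,0],[0.345,-0.97,0,0,0,0],[0.345,-0.97,0,0,0,0],[0.345,-0.97,0,0,0,0],[0.345,-0.97,0,0,0,0],[0.345,-0.97,0,0,0,0],[0.345,-0.97,0,0,0,0],[0.345,-0.97,0,0,0,0],[0.345,-0.97,0,0,0,-0.1],[0.345,-0.97,0,0,0,-0.1],[0.345,-0.97,0,0,0,0]]'
python3 -m crank '[[0.345,-0.97,0,0,0,0],[0.345,-0.97,0,0,0,0],[0.345,-0.97,0,0,0,0],[0.345,-0.97,0,0,0,0],[0,0,0,0,0,0],[0,0,0,0,0,0]]'
cat >> h.py <<'E'
def go(P,yaw):
    s=status.get_obs(); M=R.from_rotvec(s['orientation']).as_matrix(); t=np.array(P,float)-s['tcp_pos']
    y=np.degrees(np.arctan2(M[1,0],M[0,0])); print('tcp',s['tcp_pos'].round(4),'yaw',y.round(1),'units',(M.T@t/.02).round(2),'turn',round(-((yaw-y+180)%360-180)/45,3),'tilt',M[:,2].round(3))
E
python3 - <<'E'
from h import *
go((.6415,.0305,.110),8.5)
f=grab('scene');c=cloud(f);[print(*x) for x in comps(f,c,.11,.15,70,30)]
[print(*x) for x in comps(f,c,.04,.066,None,200)]
E
```

```text
clock: 10.55
tcp_pos: [0.5373, -0.2686, 0.2393]
orientation: [3.14, -0.003, 0.002]
contact_force: [-0.5, -0.2, -0.2]
grip_width: 0.0681
gripper_force: 0.0
clock: 11.65
tcp_pos: [0.6084, -0.0526, 0.2368]
orientation: [3.131, 0.248, -0.003]
contact_force: [0.5, 0.5, -1.0]
grip_width: 0.0684
gripper_force: 0.0
clock: 12.25
tcp_pos: [0.6235, 0.0279, 0.2371]
orientation: [3.131, 0.247, -0.002]
contact_force: [1.2, -0.8, 0.6]
grip_width: 0.068
gripper_force: 0.0
tcp [0.6235 0.0279 0.2371] yaw 9.0 units [0.92 0.01 6.35] turn 0.012 tilt [-0.001 -0.001 -1.   ]
[252. 160.] 60 [ 0.543 -0.25   0.134] ang 139.2 len 0.019 0.017 zmax 0.15
[266. 204.] 76 [ 0.647 -0.102  0.134] ang 179.7 len 0.049 0.013 zmax 0.139
[302. 226.] 78 [0.643 0.032 0.134] ang 7.3 len 0.053 0.015 zmax 0.139
[370. 295.] 135 [0.701 0.291 0.13 ] ang 168.4 len 0.103 0.031 zmax 0.15
[294. 234.] 3354 [ 0.643 -0.009  0.051] ang 92.5 len 0.335 0.131 zmax 0.066
```

```bash
python3 -m crank '[[0.92,0,0.35,0,0,0],[0,0,1,0,0,0],[0,0,1,0,0,0],[0,0,1,0,0,0],[0,0,1,0,0,0],[0,0,1,0,0,0],[0,0,0.9,0,0,0],[0,0,0,0,0,0]]' 0.8
python3 -m crank '[[0,0,0,0,0,0],[0,0,0,0,0,0],[0,0,0,0,0,0],[0,0,0,0,0,0],[0,0,0,0,0,0],[0,0,0,0,0,0]]' 0 80
python3 - <<'E'
from h import *
f=grab('top');c=cloud(f);[print(*x) for x in comps(f,c,.11,.16,70,30)]
E
```

```text
clock: 13.1
tcp_pos: [0.6398, 0.0292, 0.11]
orientation: [3.131, 0.244, -0.009]
contact_force: [-0.3, -0.3, 0.2]
grip_width: 0.0681
gripper_force: 0.0
clock: 13.7
tcp_pos: [0.6434, 0.0306, 0.1145]
orientation: [3.13, 0.246, 0.005]
contact_force: [0.1, -3.4, 6.1]
grip_width: 0.0002
gripper_force: 3.0
[370. 157.] 93 [ 0.643 -0.104  0.134] ang 179.5 len 0.058 0.013 zmax 0.143
[229. 158.] 78 [0.604 0.275 0.135] ang 102.3 len 0.035 0.015 zmax 0.16
[423. 200.] 55 [ 0.536 -0.253  0.14 ] ang 113.4 len 0.019 0.015 zmax 0.152
```

Run:
```python
from h import *
f=grab('scene'); 
cv2.imwrite('pics/s1.png',cv2.resize(cv2.cvtColor(f['image'][120:300,200:440],cv2.COLOR_RGB2BGR),None,fx=3,fy=3))
```

```text
(no output)
```

View pics/s1.png

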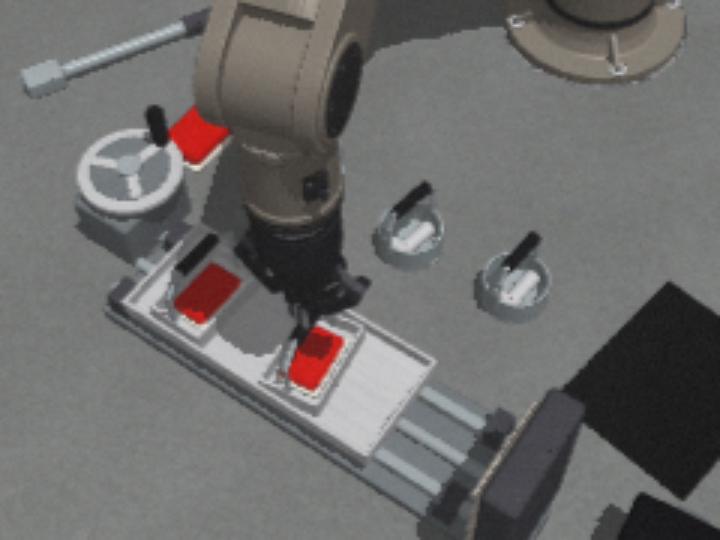

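The crop shows the gripper over the far caddy at crop (310,340), which hasn't moved. I can't see its handle. I'll check the grip reading again.

```bash
python3 -m crank '[[0,0,0,0,0,0],[0,0,0,0,0,0],[0,0,0,0,0,0]]'
python3 - <<'E'
from h import *
f=grab('top');c=cloud(f)
im=f['image'].astype(int);c2=c.copy();c2[~((im[...,0]>110)&(im[...,1]<60))]=np.nan
[print(*x) for x in comps(f,c2,0,.2,None,20)]
[print(*x) for x in comps(f,c,.06,.16,90,10,(.58,.72,-.03,.09))]
cv2.imwrite('pics/t1.png',cv2.resize(cv2.cvtColor(f['image'][120:220,270:390],cv2.COLOR_RGB2BGR),None,fx=5,fy=5))
E
```

```text
clock: 14.1
tcp_pos: [0.6434, 0.0306, 0.1146]
orientation: [3.13, 0.246, 0.005]
contact_force: [1.1, -2.4, 6.3]
grip_width: 0.0006
gripper_force: 3.1
[425. 238.] 575 [ 0.453 -0.286  0.024] ang 7.2 len 0.088 0.061 zmax 0.037
```

View pics/t1.png

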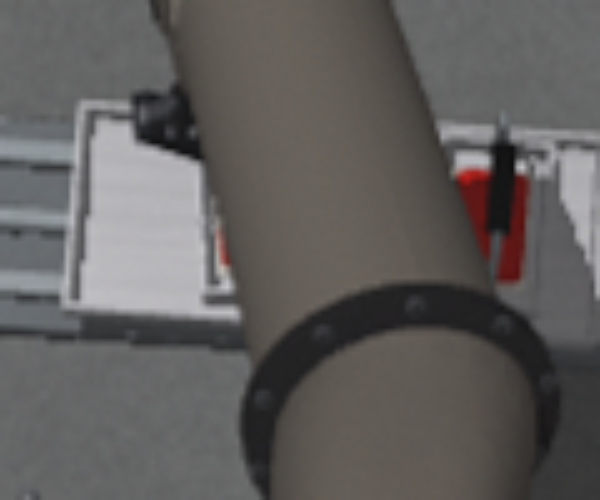

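```bash
python3 -m crank '[[0,0,0,0,0,0],[0,0,0,0,0,0],[0,0,0,0,0,0],[0,0,-1,0,0,0],[0,0,-1,0,0,0],[0,0,-1,0,0,0],[0,0,-1,0,0,0],[0,0,-1,0,0,0],[0,0,-1,0,0,0],[0,0,0,0,0,0]]' 0.8
python3 - <<'E'
from h import *
for n in ('scene','top'):
    f=grab(n);c=cloud(f);[print(*x) for x in comps(f,c,.07,.15,70,20)]
    if n=='scene':cv2.imwrite('pics/s2.png',cv2.resize(cv2.cvtColor(f['image'][120:300,200:440],cv2.COLOR_RGB2BGR),None,fx=3,fy=3))
E
```

```text
clock: 15.15
tcp_pos: [0.6438, 0.0323, 0.2364]
orientation: [-3.132, -0.247, -0.01]
contact_force: [0.1, 1.0, 0.7]
grip_width: 0.0683
gripper_force: 0.0
[252. 161.] 73 [ 0.543 -0.251  0.128] ang 109.2 len 0.027 0.018 zmax 0.149
[337. 186.] 60 [0.442 0.013 0.09 ] ang 170.6 len 0.05 0.014 zmax 0.095
[374. 203.] 65 [0.433 0.142 0.09 ] ang 176.1 len 0.05 0.013 zmax 0.095
[265. 204.] 76 [ 0.647 -0.102  0.134] ang 0.1 len 0.049 0.013 zmax 0.139
[303. 226.] 75 [0.643 0.032 0.134] ang 7.6 len 0.049 0.013 zmax 0.138
[370. 297.] 255 [0.7   0.291 0.111] ang 169.2 len 0.112 0.033 zmax 0.149
[429. 315.] 2297 [0.638 0.436 0.073] ang 110.8 len 0.162 0.144 zmax 0.079
[179. 151.] 1600 [0.632 0.434 0.074] ang 102.2 len 0.149 0.128 zmax 0.086
[370. 157.] 88 [ 0.642 -0.104  0.135] ang 179.9 len 0.051 0.013 zmax 0.143
[231. 161.] 119 [0.604 0.275 0.111] ang 103.8 len 0.035 0.017 zmax 0.15
[423. 201.] 61 [ 0.536 -0.255  0.129] ang 112.1 len 0.031 0.016 zmax 0.15
[273. 229.] 78 [0.428 0.14  0.091] ang 176.1 len 0.047 0.014 zmax 0.097
```

View pics/s2.png

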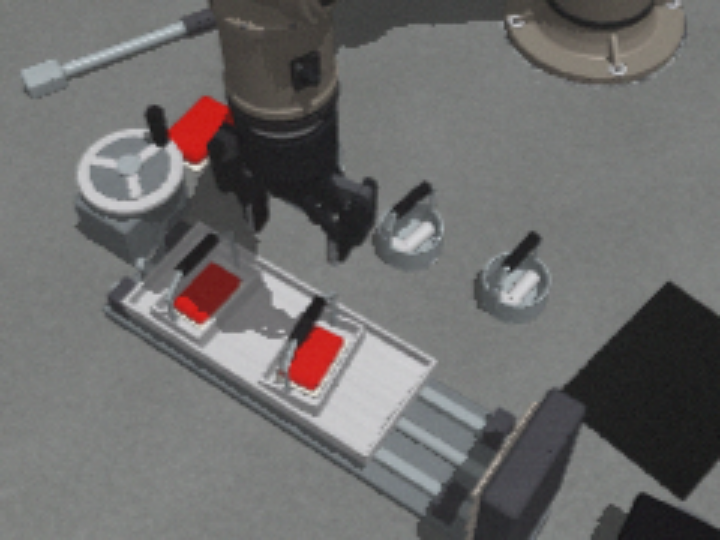

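The picture shows both caddies still on the tray with the handle intact at crop (305,318). The open fingertips are at crop (258,230) and (345,258). I'll check the tip position from depth.

Run:
```python
from h import *
print(r.grip_point_offset)
f=grab('scene');c=cloud(f)
s=status.get_obs();t=s['tcp_pos'];print(t, proj(f,t),[proj(f,t+[0,d,.013]) for d in(-.034,.034)])
m=(np.hypot(c[...,0]-t[0],c[...,1]-t[1])<.09)&(c[...,2]>.17)
p=c[m];v,u=np.where(m)
for side in(-1,1):
    k=(p[:,1]-t[1])*side>0; q=p[k]; i=np.argsort(q[:,2])[:30]; print(side,q[i].mean(0).round(4),q[i[0]].round(4),u[k][i[0]],v[k][i[0]],len(q))
```

```text
0.0187
[0.64144089 0.03176954 0.23205329] (np.float64(300.6959504856659), np.float64(206.03294325560205)) [(np.float64(290.03392941118113), np.float64(196.95643966429128)), (np.float64(310.98796723150673), np.float64(209.57698255932144))]
-1 [ 0.6525 -0.0021  0.2727] [ 0.6481 -0.0017  0.2617] 288 195 2864
1 [0.6441 0.0755 0.2759] [0.6479 0.0716 0.2651] 311 208 5445
```

The lowest fingertip point is about 17 mm higher than the TCP reading implies once I allow for the swing-back, so the fingers shut above the bar. I'll grip lower.

```bash
python3 -m crank '[[0,0,1,0,0,0],[0,0,1,0,0,0],[0,0,1,0,0,0],[0,0,1,0,0,0],[0,0,1,0,0,0],[0,0,1,0,0,0],[0,0,1,0,0,0],[0,0,0,0,0,0],[0,0,0,0,0,0]]' 0.8
python3 -m crank '[[0,0,0,0,0,0],[0,0,0,0,0,0],[0,0,0,0,0,0],[0,0,0,0,0,0],[0,0,0,0,0,0],[0,0,0,0,0,0]]' 0 80
```

```text
clock: 16.2
tcp_pos: [0.6412, 0.0318, 0.092]
orientation: [3.132, 0.248, -0.003]
contact_force: [0.5, 0.9, 0.5]
grip_width: 0.0681
gripper_force: 0.0
clock: 16.8
tcp_pos: [0.6425, 0.0314, 0.0936]
orientation: [3.131, 0.247, 0.002]
contact_force: [-1.2, -2.4, 6.2]
grip_width: 0.0116
gripper_force: 78.3
```

```bash
python3 -m crank '[[0,0,-0.5,0,0,0],[0,0,-1,0,0,0],[0,0,-1,0,0,0],[0,0,-1,0,0,0],[0,0,-1,0,0,0],[0,0,-1,0,0,0],[0,0,-1,0,0,0],[0,0,-0.8,0,0,0.167],[0,0,0,0,0,0.167]]'
python3 -m crank '[[-0.5,-0.3,0,0,0,0],[-1,-0.6,0,0,0,0],[-1,-0.6,0,0,0,0],[-1,-0.6,0,0,0,0],[-1,-0.6,0,0,0,0],[-1,-0.6,0,0,0,0],[-1,-0.6,0,0,0,0],[-1,-0.6,0,0,0,0],[-1,-0.6,0,0,0,0],[-1,-0.6,0,0,0,0],[-1,-0.6,0,0,0,0],[-1,-0.6,0,0,0,0]]'
python3 -m crank '[[-0.5,-0.9,0,0,0,0],[-0.04,-0.95,0,0,0,0],[-0.04,-0.95,0,0,0,0],[-0.04,-0.95,0,0,0,0],[-0.04,-0.95,0,0,0,0],[-0.04,-0.95,0,0,0,0],[-0.04,-0.95,0,0,0,0],[-0.04,-0.9,0,0,0,0],[0,-0.6,0,0,0,0],[0,0,0,0,0,0],[0,0,0,0,0,0]]'
python3 - <<'E'
from h import *
go((.43,.374,.0545),-6)
E
```

```text
clock: 17.7
tcp_pos: [0.6428, 0.0324, 0.2415]
orientation: [-3.136, 0.172, -0.005]
contact_force: [0.2, 1.0, -2.3]
grip_width: 0.0113
gripper_force: 78.2
clock: 18.9
tcp_pos: [0.4251, 0.1936, 0.2381]
orientation: [3.137, -0.156, -0.003]
contact_force: [0.6, 0.3, -1.9]
grip_width: 0.0113
gripper_force: 78.1
clock: 20.0
tcp_pos: [0.4285, 0.3551, 0.2384]
orientation: [3.136, -0.162, -0.001]
contact_force: [0.0, -0.6, -2.2]
grip_width: 0.0115
gripper_force: 78.2
tcp [0.4285 0.3551 0.2384] yaw -5.9 units [-0.02 -0.96  9.19] turn 0.002 tilt [-0.001 -0.001 -1.   ]
```

```bash
python3 -m crank '[[0,-0.96,0,0,0,0],[0,0,1,0,0,0],[0,0,1,0,0,0],[0,0,1,0,0,0],[0,0,1,0,0,0],[0,0,1,0,0,0],[0,0,1,0,0,0],[0,0,1,0,0,0],[0,0,1,0,0,0],[0,0,0.6,0,0,0],[0,0,0.4,0,0,0],[0,0,0.2,0,0,0]]'
python3 -m crank '[[0,0,0.1,0,0,0],[0,0,0,0,0,0],[0,0,0,0,0,0]]'
```

```text
clock: 21.2
tcp_pos: [0.4312, 0.3744, 0.0545]
orientation: [3.137, -0.165, -0.0]
contact_force: [-0.1, -0.4, -2.5]
grip_width: 0.0114
gripper_force: 78.2
clock: 21.5
tcp_pos: [0.4314, 0.3753, 0.0534]
orientation: [-3.137, 0.164, -0.001]
contact_force: [0.8, -0.3, -2.7]
grip_width: 0.0114
gripper_force: 78.2
```

```bash
python3 -m crank '[[0,0,0.1,0,0,0],[0,0,0,0,0,0],[0,0,0,0,0,0]]'
python3 -m crank '[[0,0,0,0,0,0],[0,0,0,0,0,0],[0,0,0,0,0,0],[0,0,-1,0,0,0],[0,0,-1,0,0,0],[0,0,-1,0,0,0],[0,0,-1,0,0,0],[0,0,-1,0,0,0],[0,0,-1,0,0,0],[0,0,-1,0,0,0],[0,0,-1,0,0,0],[0,0,-1,0,0,-0.133]]' 0.6
python3 -m crank '[[0.2,0.9,0,0,0,0],[0.4,1,0,0,0,0],[0.4,1,0,0,0,0],[0.4,1,0,0,0,0],[0.4,1,0,0,0,0],[0.4,1,0,0,0,0],[0.4,1,0,0,0,0],[0.4,1,0,0,0,0],[0.4,1,0,0,0,0],[0.4,1,0,0,0,0],[0.4,1,0,0,0,0],[0.4,1,0,0,0,0]]'
python3 -m crank '[[0.5,1,0,0,0,0],[0.5,1,0,0,0,0],[0.5,1,0,0,0,0],[0.5,1,0,0,0,0],[0.5,1,0,0,0,0],[0.5,1,0,0,0,0],[0.5,1,0,0,0,0],[0.5,1,0,0,0,0],[0.5,1,0,0,0,0],[0.5,1,0,0,0,0],[0,0,0,0,0,0],[0,0,0,0,0,0]]' 0.8
python3 - <<'E'
from h import *
go((.6455,-.1035,.092),.5)
f=grab('scene');c=cloud(f);[print(*x) for x in comps(f,c,.07,.15,70,20)]
E
```

```text
clock: 21.8
tcp_pos: [0.4316, 0.3751, 0.0524]
orientation: [-3.137, 0.165, -0.002]
contact_force: [-2.1, -3.6, 8.5]
grip_width: 0.0113
gripper_force: 79.6
clock: 23.0
tcp_pos: [0.4309, 0.375, 0.2316]
orientation: [3.142, 0.002, 0.0]
contact_force: [0.2, 0.6, 0.4]
grip_width: 0.0511
gripper_force: 0.0
clock: 24.2
tcp_pos: [0.5232, 0.1362, 0.2308]
orientation: [-3.142, 0.0, -0.0]
contact_force: [-0.3, 0.3, -0.8]
grip_width: 0.0515
gripper_force: 0.0
clock: 25.4
tcp_pos: [0.6228, -0.0631, 0.2305]
orientation: [-3.141, 0.002, 0.001]
contact_force: [0.2, 0.2, -0.6]
grip_width: 0.0683
gripper_force: 0.0
tcp [ 0.6228 -0.0631  0.2305] yaw -0.1 units [1.14 2.02 6.92] turn -0.012 tilt [-0.001  0.    -1.   ]
[252. 163.] 60 [ 0.544 -0.252  0.122] ang 96.9 len 0.028 0.017 zmax 0.15
[303. 167.] 56 [ 0.442 -0.124  0.09 ] ang 147.8 len 0.046 0.015 zmax 0.094
[251. 177.] 48 [ 0.574 -0.237  0.093] ang 37.3 len 0.05 0.028 zmax 0.098
[237. 181.] 52 [ 0.614 -0.261  0.092] ang 80.5 len 0.042 0.026 zmax 0.098
[337. 186.] 60 [0.442 0.013 0.09 ] ang 172.1 len 0.05 0.013 zmax 0.094
[373. 203.] 64 [0.433 0.142 0.09 ] ang 176.1 len 0.051 0.013 zmax 0.096
[266. 204.] 74 [ 0.647 -0.102  0.134] ang 178.9 len 0.048 0.014 zmax 0.14
[444. 241.] 78 [0.432 0.375 0.093] ang 173.0 len 0.061 0.013 zmax 0.098
[370. 297.] 259 [0.698 0.291 0.111] ang 169.7 len 0.113 0.034 zmax 0.15
[429. 315.] 2300 [0.638 0.436 0.073] ang 106.5 len 0.155 0.138 zmax 0.078
```

```bash
python3 -m crank '[[0.57,1,0,0,0,0],[0.57,1,0.95,0,0,0],[0,0,1,0,0,0],[0,0,1,0,0,0],[0,0,1,0,0,0],[0,0,1,0,0,0],[0,0,1,0,0,0],[0,0,1,0,0,0],[0,0,0,0,0,0],[0,0,0,0,0,0]]' 0.8
python3 -m crank '[[0,0,0,0,0,0],[0,0,0,0,0,0],[0,0,0,0,0,0],[0,0,0,0,0,0],[0,0,0,0,0,0],[0,0,0,0,0,0]]' 0 80
python3 -m crank '[[0,0,-0.5,0,0,0],[0,0,-1,0,0,0],[0,0,-1,0,0,0],[0,0,-1,0,0,0],[0,0,-1,0,0,0],[0,0,-1,0,0,0],[0,0,-1,0,0,0],[0,0,-0.9,0,0,0.133],[0,0,0,0,0,0]]'
python3 - <<'E'
from h import *
go((.424,.293,.0545),-6)
E
```

```text
clock: 26.45
tcp_pos: [0.6457, -0.1019, 0.0921]
orientation: [-3.141, -0.002, 0.0]
contact_force: [0.6, 1.4, 0.3]
grip_width: 0.0684
gripper_force: 0.0
clock: 27.05
tcp_pos: [0.6462, -0.1036, 0.0926]
orientation: [3.141, -0.001, 0.002]
contact_force: [-0.8, -1.5, 6.6]
grip_width: 0.0116
gripper_force: 78.2
clock: 27.95
tcp_pos: [0.647, -0.1028, 0.2425]
orientation: [-3.137, 0.165, -0.007]
contact_force: [0.7, -0.4, -2.1]
grip_width: 0.011
gripper_force: 78.2
tcp [ 0.647  -0.1028  0.2425] yaw -6.0 units [-13.21 -18.5    9.35] turn -0.001 tilt [ 0.004 -0.    -1.   ]
```

```bash
python3 -m crank '[[-0.4,-0.5,0,0,0,0],[-0.7,-0.97,0,0,0,0],[-0.7,-0.97,0,0,0,0],[-0.7,-0.97,0,0,0,0],[-0.7,-0.97,0,0,0,0],[-0.7,-0.97,0,0,0,0],[-0.7,-0.97,0,0,0,0],[-0.7,-0.97,0,0,0,0],[-0.7,-0.97,0,0,0,0],[-0.7,-0.97,0,0,0,0],[-0.7,-0.97,0,0,0,0],[-0.7,-0.97,0,0,0,0]]'
python3 -m crank '[[-0.7,-0.97,0,0,0,0],[-0.7,-0.97,0,0,0,0],[-0.7,-0.97,0,0,0,0],[-0.7,-0.97,0,0,0,0],[-0.7,-0.97,0,0,0,0],[-0.7,-0.97,0,0,0,0],[-0.5,-0.8,0,0,0,0],[0,0,0,0,0,0],[0,0,0,0,0,0],[0,0,0,0,0,0]]'
python3 - <<'E'
from h import *
go((.424,.293,.0545),-6)
E
```

```text
clock: 29.15
tcp_pos: [0.5054, 0.1371, 0.2381]
orientation: [3.137, -0.159, -0.005]
contact_force: [0.5, 0.2, -3.0]
grip_width: 0.0109
gripper_force: 78.1
clock: 30.15
tcp_pos: [0.4282, 0.2762, 0.239]
orientation: [3.136, -0.165, -0.001]
contact_force: [0.7, -0.6, -2.0]
grip_width: 0.0115
gripper_force: 78.1
tcp [0.4282 0.2762 0.239 ] yaw -6.0 units [-0.29 -0.83  9.22] turn -0.0 tilt [-0.001 -0.001 -1.   ]
```

```bash
python3 -m crank '[[-0.29,-0.83,0,0,0,0],[0,0,1,0,0,0],[0,0,1,0,0,0],[0,0,1,0,0,0],[0,0,1,0,0,0],[0,0,1,0,0,0],[0,0,1,0,0,0],[0,0,1,0,0,0],[0,0,1,0,0,0],[0,0,0.6,0,0,0],[0,0,0.4,0,0,0],[0,0,0.2,0,0,0]]'
python3 -m crank '[[0,0,0.1,0,0,0],[0,0,0.1,0,0,0],[0,0,0,0,0,0],[0,0,0,0,0,0]]'
python3 -m crank '[[0,0,0,0,0,0],[0,0,0,0,0,0],[0,0,0,0,0,0],[0,0,-1,0,0,0],[0,0,-1,0,0,0],[0,0,-1,0,0,0],[0,0,-1,0,0,0],[0,0,-1,0,0,0],[0,0,-1,0,0,0],[0,0,-1,0,0,0],[0,0,0,0,0,0]]' 0.6
python3 -m crank '[[0.15,0.94,0,0,0,0],[0.15,0.94,0,0,0,0],[0.15,0.94,0,0,0,0],[0.15,0.94,0,0,0,0],[0.15,0.94,0,0,0,0],[0.15,0.94,0,0,0,0],[0.15,0.94,0,0,0,0],[0.15,0.94,0,0,0,0],[0,0,0,0,0,-0.044],[0,0,0,0,0,0]]' 0.8
python3 - <<'E'
from h import *
go((.431,.141,.049),-4)
for n in('top','scene'):
    f=grab(n);c=cloud(f);save(f,n+'3');[print(*x) for x in comps(f,c,.07,.15,70,20)]
    m=(c[...,2]>.052)&(c[...,2]<.066)&(abs(c[...,0]-.64)<.09)&(c[...,1]>-.19)&(c[...,1]<.17)&(f['image'].min(-1)>120)
    print(n,cv2.minAreaRect(c[m][:,:2].astype(np.float32)))
E
```

```text
clock: 31.35
tcp_pos: [0.4244, 0.2942, 0.0553]
orientation: [3.137, -0.165, -0.0]
contact_force: [0.4, -0.4, -2.3]
grip_width: 0.0115
gripper_force: 78.2
clock: 31.75
tcp_pos: [0.4245, 0.2948, 0.0522]
orientation: [-3.137, 0.164, -0.001]
contact_force: [-0.1, -0.1, -2.5]
grip_width: 0.0113
gripper_force: 78.2
clock: 32.85
tcp_pos: [0.4257, 0.296, 0.1945]
orientation: [-3.134, 0.164, -0.007]
contact_force: [-0.0, 0.5, 0.3]
grip_width: 0.0512
gripper_force: 0.0
clock: 33.85
tcp_pos: [0.4321, 0.1418, 0.1911]
orientation: [3.139, -0.111, -0.001]
contact_force: [0.6, 0.6, -0.5]
grip_width: 0.0682
gripper_force: 0.0
tcp [0.4321 0.1418 0.1911] yaw -4.1 units [-0.05  0.04  7.1 ] turn -0.001 tilt [-0.001 -0.001 -1.   ]
[179. 150.] 1618 [0.632 0.434 0.074] ang 105.6 len 0.155 0.136 zmax 0.084
[231. 161.] 122 [0.604 0.276 0.112] ang 103.2 len 0.035 0.015 zmax 0.15
[423. 201.] 61 [ 0.536 -0.256  0.128] ang 110.9 len 0.032 0.014 zmax 0.15
[188. 221.] 97 [0.429 0.373 0.094] ang 175.0 len 0.049 0.015 zmax 0.102
[217. 226.] 90 [0.422 0.292 0.094] ang 173.3 len 0.048 0.014 zmax 0.102
[321. 230.] 89 [
[... 240 characters left out ...]
01)
[252. 162.] 72 [ 0.544 -0.251  0.128] ang 109.2 len 0.03 0.019 zmax 0.149
[303. 167.] 58 [ 0.443 -0.125  0.09 ] ang 148.6 len 0.049 0.014 zmax 0.094
[337. 186.] 64 [0.441 0.013 0.089] ang 172.8 len 0.059 0.014 zmax 0.098
[373. 203.] 64 [0.433 0.142 0.09 ] ang 176.0 len 0.048 0.015 zmax 0.096
[419. 226.] 71 [0.425 0.294 0.093] ang 172.1 len 0.051 0.013 zmax 0.099
[444. 241.] 78 [0.432 0.375 0.093] ang 173.0 len 0.06 0.014 zmax 0.098
[370. 297.] 256 [0.699 0.291 0.111] ang 169.5 len 0.111 0.033 zmax 0.15
[429. 315.] 2310 [0.638 0.436 0.073] ang 109.5 len 0.16 0.142 zmax 0.078
scene ((0.6394549608230591, -0.017613783478736877), (0.12673991918563843, 0.30864185094833374), 1.3338156938552856)
```

View pics/scene3.png

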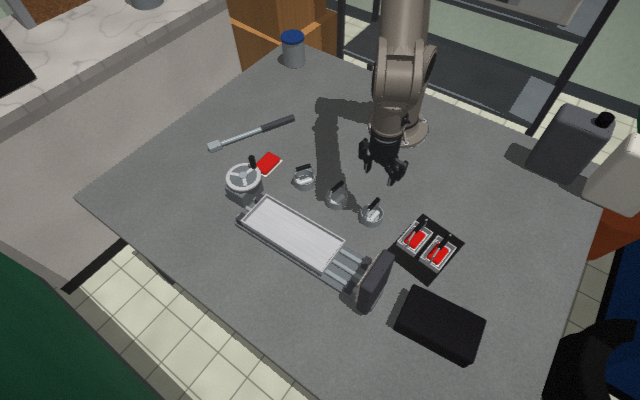

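The scene view shows both caddies upright on the mat at (418,235) and (440,250), and the tray empty at (294,234).

```bash
python3 -m crank '[[0,0,1,0,0,0],[0,0,1,0,0,0],[0,0,1,0,0,0],[0,0,1,0,0,0],[0,0,1,0,0,0],[0,0,1,0,0,0],[0,0,1,0,0,0],[0,0,0.1,0,0,0],[0,0,0,0,0,0],[0,0,0,0,0,0]]' 0.8
python3 -m crank '[[0,0,0,0,0,0],[0,0,0,0,0,0],[0,0,0,0,0,0],[0,0,0,0,0,0],[0,0,0,0,0,0],[0,0,0,0,0,0]]' 0 80
python3 -m crank '[[0,0,-0.5,0,0,0],[0,0,-1,0,0,0],[0,0,-1,0,0,0],[0,0,-1,0,0,0],[0,0,-1,0,0,0],[0,0,-1,0,0,0],[0,0,-1,0,0,0],[0,0,-1,0,0,-0.122],[0,0,-1,0,0,0],[0,0,0,0,0,0]]'
python3 - <<'E'
from h import *
go((.637,.078,.095),1.5)
E
```

```text
clock: 34.95
tcp_pos: [0.433, 0.1431, 0.0506]
orientation: [-3.139, 0.11, -0.002]
contact_force: [0.4, 0.8, 1.1]
grip_width: 0.0687
gripper_force: 0.0
clock: 35.55
tcp_pos: [0.4328, 0.1421, 0.0502]
orientation: [3.139, -0.111, 0.001]
contact_force: [-0.2, -1.8, 6.5]
grip_width: 0.0114
gripper_force: 78.1
clock: 36.55
tcp_pos: [0.4336, 0.1434, 0.2222]
orientation: [-3.14, -0.041, -0.007]
contact_force: [1.7, 0.1, -2.4]
grip_width: 0.0114
gripper_force: 78.3
tcp [0.4336 0.1434 0.2222] yaw 1.5 units [10.05  3.54  6.4 ] turn -0.0 tilt [ 0.004  0.002 -1.   ]
```

```bash
python3 -m crank '[[0.5,0.2,0,0,0,0],[0.95,0.33,0,0,0,0],[0.95,0.33,0,0,0,0],[0.95,0.33,0,0,0,0],[0.95,0.33,0,0,0,0],[0.95,0.33,0,0,0,0],[0.95,0.33,0,0,0,0],[0.95,0.33,0,0,0,0],[0.95,0.33,0,0,0,0],[0.95,0.33,0,0,0,0],[0.95,0.33,0,0,0,0],[0,0,0,0,0,0]]'
python3 -m crank '[[0,0,0,0,0,0],[0,0,0,0,0,0]]'
python3 - <<'E'
from h import *
go((.637,.078,.095),1.5)
E
```

```text
clock: 37.75
tcp_pos: [0.6359, 0.0752, 0.2171]
orientation: [3.14, 0.036, -0.003]
contact_force: [0.2, -0.1, -3.0]
grip_width: 0.0115
gripper_force: 78.1
clock: 37.95
tcp_pos: [0.6332, 0.0779, 0.2185]
orientation: [3.141, 0.041, -0.004]
contact_force: [-0.2, 0.3, -3.1]
grip_width: 0.0109
gripper_force: 78.1
tcp [0.6332 0.0779 0.2185] yaw 1.5 units [ 0.21 -0.    6.18] turn 0.0 tilt [-0.002 -0.    -1.   ]
```

```bash
python3 -m crank '[[0.2,0,1,0,0,0],[0,0,1,0,0,0],[0,0,1,0,0,0],[0,0,1,0,0,0],[0,0,1,0,0,0],[0,0,0.8,0,0,0],[0,0,0.4,0,0,0],[0,0,0.1,0,0,0],[0,0,0,0,0,0],[0,0,0,0,0,0]]'
python3 -m crank '[[0,0,0.05,0,0,0],[0,0,0,0,0,0],[0,0,0,0,0,0]]'
```

```text
clock: 38.95
tcp_pos: [0.6385, 0.0781, 0.0943]
orientation: [-3.141, -0.041, -0.002]
contact_force: [1.1, -0.2, -1.4]
grip_width: 0.0115
gripper_force: 78.2
clock: 39.25
tcp_pos: [0.6391, 0.0778, 0.094]
orientation: [-3.141, -0.04, -0.003]
contact_force: [-0.8, -1.9, 5.6]
grip_width: 0.0112
gripper_force: 79.0
```

```bash
python3 -m crank '[[0,0,0,0,0,0],[0,0,0,0,0,0],[0,0,0,0,0,0],[0,0,-1,0,0,0],[0,0,-1,0,0,0],[0,0,-1,0,0,0],[0,0,-1,0,0,0],[0,0,-1,0,0,0],[0,0,-0.5,0,0,0],[0,0,0,0,0,0]]' 0.6
python3 -m crank '[[-0.9,0.28,0,0,0,0],[-0.9,0.28,0,0,0,0],[-0.9,0.28,0,0,0,0],[-0.9,0.28,0,0,0,0],[-0.9,0.28,0,0,0,0],[-0.9,0.28,0,0,0,0],[-0.9,0.28,0,0,0,0],[-0.9,0.28,0,0,0,0],[-0.9,0.28,0,0,0,0],[-0.9,0.28,0,0,0,0],[-0.9,0.28,0,0,0,0.18],[0,0,0,0,0,0]]' 0.8
python3 - <<'E'
from h import *
for n in('top','scene'):
    f=grab(n);c=cloud(f);[print(*x) for x in comps(f,c,.07,.15,70,20)]
go((.4395,.0115,.049),-7)
E
```

```text
clock: 40.25
tcp_pos: [0.639, 0.0781, 0.2042]
orientation: [-3.141, -0.04, -0.004]
contact_force: [-0.6, -0.8, 0.2]
grip_width: 0.0517
gripper_force: 0.0
clock: 41.45
tcp_pos: [0.4391, 0.01, 0.2015]
orientation: [3.135, -0.187, -0.005]
contact_force: [0.0, 0.3, 0.4]
grip_width: 0.0683
gripper_force: 0.0
[179. 150.] 1614 [0.632 0.434 0.074] ang 107.3 len 0.16 0.138 zmax 0.084
[304. 154.] 85 [0.636 0.076 0.133] ang 179.8 len 0.058 0.019 zmax 0.143
[231. 161.] 118 [0.604 0.276 0.112] ang 101.4 len 0.035 0.014 zmax 0.149
[423. 201.] 61 [ 0.536 -0.255  0.127] ang 109.9 len 0.03 0.016 zmax 0.15
[188. 221.] 96 [0.429 0.373 0.094] ang 174.0 len 0.049 0.015 zmax 0.102
[217. 226.] 90 [0.422 0.292 0.094] ang 172.9 len 0.048 0.014 zmax 0.1
[371. 235.] 95 [ 0.437 -0.126  0.091] ang 146.2 len 0.06 0.013 zmax 0.098
[252. 162.] 72 [ 0.544 -0.25   0.128] ang 113.1 len 0.028 0.021 zmax 0.149
[303. 167.] 65 [ 0.442 -0.124  0.089] ang 148.2 len 0.053 0.015 zmax 0.095
[337. 186.] 61 [0.443 0.013 0.09 ] ang 171.2 len 0.049 0.015 zmax 0.095
[419. 226.] 72 [0.425 0.294 0.093] ang 172.0 len 0.052 0.013 zmax 0.098
[317. 233.] 82 [0.639 0.078 0.134] ang 2.4 len 0.049 0.035 zmax 0.139
[444. 241.] 78 [0.432 0.375 0.093] ang 173.0 len 0.06 0.014 zmax 0.098
[370. 296.] 259 [0.699 0.291 0.111] ang 169.5 len 0.112 0.033 zmax 0.15
[429. 315.] 2305 [0.638 0.436 0.073] ang 109.5 len 0.159 0.144 zmax 0.08
tcp [0.4418 0.0111 0.2023] yaw -6.5 units [-0.11 -0.01  7.67] turn 0.011 tilt [-0. -0. -1.]
```

```bash
python3 -m crank '[[-0.1,0,1,0,0,0],[0,0,1,0,0,0],[0,0,1,0,0,0],[0,0,1,0,0,0],[0,0,1,0,0,0],[0,0,1,0,0,0],[0,0,1,0,0,0],[0,0,0.6,0,0,0],[0,0,0,0,0,0],[0,0,0,0,0,0]]' 0.8
python3 -m crank '[[0,0,0,0,0,0],[0,0,0,0,0,0],[0,0,0,0,0,0],[0,0,0,0,0,0],[0,0,0,0,0,0],[0,0,0,0,0,0]]' 0 80
python3 -m crank '[[0,0,-0.5,0,0,0],[0,0,-1,0,0,0],[0,0,-1,0,0,0],[0,0,-1,0,0,0],[0,0,-1,0,0,0],[0,0,-1,0,0,0],[0,0,-1,0,0,0],[0,0,-1,0,0,-0.178],[0,0,-1,0,0,0],[0,0,0,0,0,0],[0,0,0,0,0,0]]'
python3 - <<'E'
from h import *
go((.6395,-.017,.095),1.5)
E
```

```text
clock: 42.55
tcp_pos: [0.4403, 0.0117, 0.0509]
orientation: [-3.136, 0.18, 0.0]
contact_force: [0.9, -0.5, -0.6]
grip_width: 0.0683
gripper_force: 0.0
clock: 43.15
tcp_pos: [0.4405, 0.011, 0.0513]
orientation: [3.136, -0.182, 0.002]
contact_force: [0.2, -3.1, 6.5]
grip_width: 0.0112
gripper_force: 78.2
clock: 44.25
tcp_pos: [0.4391, 0.0114, 0.2203]
orientation: [3.141, 0.038, -0.001]
contact_force: [-0.8, -0.2, -4.3]
grip_width: 0.0111
gripper_force: 78.4
tcp [0.4391 0.0114 0.2203] yaw 1.4 units [9.98 1.66 6.26] turn -0.003 tilt [-0.001 -0.    -1.   ]
```

```bash
python3 -m crank '[[0.5,0.1,0,0,0,0],[0.95,0.16,0,0,0,0],[0.95,0.16,0,0,0,0],[0.95,0.16,0,0,0,0],[0.95,0.16,0,0,0,0],[0.95,0.16,0,0,0,0],[0.95,0.16,0,0,0,0],[0.95,0.16,0,0,0,0],[0.95,0.16,0,0,0,0],[0.95,0.16,0,0,0,0],[0.95,0.16,0,0,0,0],[0,0,0,0,0,0]]'
python3 -m crank '[[0,0,0,0,0,0],[0,0,0,0,0,0]]'
python3 - <<'E'
from h import *
go((.6395,-.017,.096),1.5)
E
```

```text
clock: 45.45
tcp_pos: [0.6424, -0.0186, 0.2183]
orientation: [3.141, 0.036, -0.002]
contact_force: [-0.3, 0.4, -3.1]
grip_width: 0.0114
gripper_force: 78.3
clock: 45.65
tcp_pos: [0.6397, -0.0177, 0.2196]
orientation: [-3.141, -0.038, 0.003]
contact_force: [-0.5, -0.1, -3.8]
grip_width: 0.0109
gripper_force: 78.3
tcp [ 0.6397 -0.0177  0.2196] yaw 1.4 units [ 0.   -0.03  6.18] turn -0.002 tilt [-0.002 -0.    -1.   ]
```

```bash
python3 -m crank '[[0,0,1,0,0,0],[0,0,1,0,0,0],[0,0,1,0,0,0],[0,0,1,0,0,0],[0,0,1,0,0,0],[0,0,0.8,0,0,0],[0,0,0.4,0,0,0],[0,0,0.1,0,0,0],[0,0,0,0,0,0],[0,0,0,0,0,0]]'
python3 -m crank '[[0,0,0.05,0,0,0],[0,0,0,0,0,0],[0,0,0,0,0,0]]'
```

```text
clock: 46.65
tcp_pos: [0.6411, -0.018, 0.0956]
orientation: [3.141, 0.038, 0.002]
contact_force: [-0.5, -1.0, -1.0]
grip_width: 0.0113
gripper_force: 78.6
clock: 46.95
tcp_pos: [0.6415, -0.0184, 0.0954]
orientation: [3.141, 0.037, 0.003]
contact_force: [-1.8, -1.9, 5.8]
grip_width: 0.0111
gripper_force: 79.5
```

```bash
python3 -m crank '[[0,0,0,0,0,0],[0,0,0,0,0,0],[0,0,0,0,0,0],[0,0,-1,0,0,0],[0,0,-1,0,0,0],[0,0,-1,0,0,0],[0,0,-1,0,0,0],[0,0,-1,0,0,0],[0,0,-0.5,0,0,0],[0,0,0,0,0,0]]' 0.6
python3 -m crank '[[-0.92,0.465,0,0,0,0],[-0.92,0.465,0,0,0,0],[-0.92,0.465,0,0,0,0],[-0.92,0.465,0,0,0,0],[-0.92,0.465,0,0,0,0],[-0.92,0.465,0,0,0,0],[-0.92,0.465,0,0,0,0],[-0.92,0.465,0,0,0,0],[-0.92,0.465,0,0,0,0],[-0.92,0.465,0,0,0,0],[-0.92,0.465,0,0,0,0]]' 0.8
python3 -m crank '[[0,0,0,0,0,0.188],[0,0,0,0,0,0.188],[0,0,0,0,0,0.188],[0,0,0,0,0,0.188],[0,0,0,0,0,0],[0,0,0,0,0,0]]'
python3 - <<'E'
from h import *
for n in('top','scene'):
    f=grab(n);c=cloud(f);[print(*x) for x in comps(f,c,.07,.15,70,20)]
go((.4405,-.1255,.049),-32.3)
E
```

```text
clock: 47.95
tcp_pos: [0.6416, -0.0176, 0.2053]
orientation: [-3.141, -0.038, -0.005]
contact_force: [0.6, 0.8, 0.6]
grip_width: 0.0512
gripper_force: 0.0
clock: 49.05
tcp_pos: [0.4392, -0.1252, 0.2026]
orientation: [-3.141, -0.038, 0.003]
contact_force: [-0.7, -0.5, -0.8]
grip_width: 0.0683
gripper_force: 0.0
clock: 49.65
tcp_pos: [0.4403, -0.1248, 0.2031]
orientation: [3.018, -0.872, -0.002]
contact_force: [0.0, 0.1, -1.3]
grip_width: 0.0684
gripper_force: 0.0
[179. 151.] 1619 [0.632 0.433 0.074] ang 103.7 len 0.15 0.131 zmax 0.084
[303. 154.] 82 [0.635 0.076 0.134] ang 1.8 len 0.057 0.013 zmax 0.141
[338. 155.] 82 [ 0.64  -0.019  0.134] ang 2.0 len 0.058 0.015 zmax 0.141
[231. 161.] 119 [0.604 0.276 0.111] ang 102.5 len 0.035 0.016 zmax 0.149
[425. 200.] 30 [ 0.538 -0.261  0.131] ang 126.6 len 0.026 0.012 zmax 0.149
[188. 221.] 97 [0.429 0.374 0.093] ang 174.6 len 0.05 0.017 zmax 0.102
[217. 226.] 91 [0.422 0.292 0.094] ang 173.3 len 0.049 0.013 zmax 0.101
[252. 162.] 74 [ 0.543 -0.251  0.128] ang 107.0 len 0.026 0.017 zmax 0.15
[303. 167.] 59 [ 0.443 -0.125  0.09 ] ang 146.8 len 0.048 0.013 zmax 0.095
[289. 218.] 80 [ 0.643 -0.017  0.132] ang 1.2 len 0.049 0.042 zmax 0.141
[419. 226.] 72 [0.425 0.294 0.093] ang 171.8 len 0.05 0.013 zmax 0.098
[317. 233.] 82 [0.639 0.078 0.134] ang 2.4 len 0.048 0.036 zmax 0.14
[444. 241.] 78 [0.432 0.375 0.093] ang 172.9 len 0.06 0.013 zmax 0.098
[370. 296.] 255 [0.698 0.291 0.111] ang 169.6 len 0.111 0.034 zmax 0.15
[429. 315.] 2322 [0.638 0.436 0.073] ang 109.4 len 0.16 0.143 zmax 0.079
tcp [ 0.4405 -0.1249  0.2034] yaw -32.3 units [0.02 0.02 7.72] turn 0.0 tilt [-0.001  0.    -1.   ]
```

```bash
python3 -m crank '[[0,0,1,0,0,0],[0,0,1,0,0,0],[0,0,1,0,0,0],[0,0,1,0,0,0],[0,0,1,0,0,0],[0,0,1,0,0,0],[0,0,1,0,0,0],[0,0,0.65,0,0,0],[0,0,0,0,0,0],[0,0,0,0,0,0]]' 0.8
python3 -m crank '[[0,0,0,0,0,0],[0,0,0,0,0,0],[0,0,0,0,0,0],[0,0,0,0,0,0],[0,0,0,0,0,0],[0,0,0,0,0,0]]' 0 80
python3 -m crank '[[0,0,-0.5,0,0,0],[0,0,-1,0,0,0],[0,0,-1,0,0,0],[0,0,-1,0,0,0],[0,0,-1,0,0,0],[0,0,-1,0,0,0],[0,0,-1,0,0,0],[0,0,-1,0,0,0],[0,0,-1,0,0,0]]'
python3 -m crank '[[0,0,0,0,0,-0.188],[0,0,0,0,0,-0.188],[0,0,0,0,0,-0.188],[0,0,0,0,0,-0.188],[0,0,0,0,0,0],[0,0,0,0,0,0]]'
python3 - <<'E'
from h import *
go((.642,-.112,.095),1.5)
E
```

```text
clock: 50.75
tcp_pos: [0.4408, -0.125, 0.0509]
orientation: [-3.017, 0.876, 0.001]
contact_force: [0.2, -0.1, -0.6]
grip_width: 0.0684
gripper_force: 0.0
clock: 51.35
tcp_pos: [0.4409, -0.1256, 0.0513]
orientation: [3.016, -0.879, 0.001]
contact_force: [-1.4, -1.8, 5.9]
grip_width: 0.0114
gripper_force: 78.1
clock: 52.25
tcp_pos: [0.4399, -0.1245, 0.2216]
orientation: [-3.016, 0.877, 0.002]
contact_force: [-1.6, -0.0, -2.8]
grip_width: 0.0111
gripper_force: 78.1
clock: 52.85
tcp_pos: [0.4403, -0.1247, 0.2208]
orientation: [-3.141, -0.032, 0.001]
contact_force: [1.1, 0.4, -4.3]
grip_width: 0.0111
gripper_force: 78.4
tcp [ 0.4403 -0.1247  0.2208] yaw 1.2 units [10.1  -0.43  6.28] turn -0.007 tilt [-0.001  0.    -1.   ]
```

```bash
python3 -m crank '[[0.5,0,0,0,0,0],[0.96,-0.04,0,0,0,0],[0.96,-0.04,0,0,0,0],[0.96,-0.04,0,0,0,0],[0.96,-0.04,0,0,0,0],[0.96,-0.04,0,0,0,0],[0.96,-0.04,0,0,0,0],[0.96,-0.04,0,0,0,0],[0.96,-0.04,0,0,0,0],[0.96,-0.04,0,0,0,0],[0.96,-0.04,0,0,0,0],[0,0,0,0,0,0]]'
python3 -m crank '[[0,0,0,0,0,0],[0,0,0,0,0,0]]'
python3 - <<'E'
from h import *
go((.642,-.112,.096),1.5)
E
```

```text
clock: 54.05
tcp_pos: [0.6452, -0.1109, 0.2201]
orientation: [-3.14, -0.037, -0.002]
contact_force: [-0.8, 0.8, -3.1]
grip_width: 0.0115
gripper_force: 78.2
clock: 54.25
tcp_pos: [0.6419, -0.1122, 0.2204]
orientation: [3.141, 0.036, -0.002]
contact_force: [-0.5, -0.0, -3.9]
grip_width: 0.0114
gripper_force: 78.2
tcp [ 0.6419 -0.1122  0.2204] yaw 1.3 units [ 0.01 -0.01  6.22] turn -0.004 tilt [-0.001 -0.    -1.   ]
```

```bash
python3 -m crank '[[0,0,1,0,0,0],[0,0,1,0,0,0],[0,0,1,0,0,0],[0,0,1,0,0,0],[0,0,1,0,0,0],[0,0,0.8,0,0,0],[0,0,0.4,0,0,0],[0,0,0.1,0,0,0],[0,0,0,0,0,0],[0,0,0,0,0,0]]'
python3 -m crank '[[0,0,0.05,0,0,0],[0,0,0,0,0,0],[0,0,0,0,0,0]]'
```

```text
clock: 55.25
tcp_pos: [0.643, -0.1121, 0.0955]
orientation: [3.141, 0.038, 0.002]
contact_force: [0.6, -1.1, -1.1]
grip_width: 0.011
gripper_force: 78.3
clock: 55.55
tcp_pos: [0.6435, -0.1125, 0.0952]
orientation: [3.141, 0.037, 0.004]
contact_force: [-0.8, -1.3, 5.6]
grip_width: 0.011
gripper_force: 79.2
```

```bash
python3 -m crank '[[0,0,0,0,0,0],[0,0,0,0,0,0],[0,0,0,0,0,0],[0,0,-1,0,0,0],[0,0,-1,0,0,0],[0,0,-1,0,0,0],[0,0,-1,0,0,0],[0,0,-1,0,0,0],[0,0,-0.5,0,0,0],[0,0,0,0,0,0]]' 0.6
python3 -m crank '[[-0.667,0.88,0,0,0,0.033],[-0.667,0.88,0,0,0,0],[-0.667,0.88,0,0,0,0],[-0.667,0.88,0,0,0,0],[-0.667,0.88,0,0,0,0],[-0.667,0.88,0,0,0,0],[-0.667,0.88,0,0,0,0],[-0.667,0.88,0,0,0,0],[0,0,0,0,0,0],[0,0,0,0,0,0]]' 0.7
python3 - <<'E'
from h import *
for n in('top','scene'):
    f=grab(n);c=cloud(f);[print(*x) for x in comps(f,c,.07,.15,70,20)]
    save(f,n+'4')
go((.540,-.2555,.098),0)
E
```

```text
clock: 56.55
tcp_pos: [0.6434, -0.112, 0.2052]
orientation: [3.141, 0.038, 0.004]
contact_force: [-0.0, -1.5, -0.5]
grip_width: 0.0513
gripper_force: 0.0
clock: 57.55
tcp_pos: [0.5348, -0.2535, 0.2028]
orientation: [-3.141, 0.006, 0.002]
contact_force: [-0.4, -0.5, -0.9]
grip_width: 0.0601
gripper_force: 0.0
[179. 150.] 1599 [0.632 0.434 0.074] ang 109.6 len 0.161 0.145 zmax 0.083
[304. 154.] 85 [0.636 0.076 0.132] ang 179.0 len 0.057 0.019 zmax 0.145
[338. 155.] 86 [ 0.642 -0.019  0.131] ang 179.6 len 0.06 0.026 zmax 0.147
[373. 158.] 87 [ 0.643 -0.115  0.133] ang 178.6 len 0.058 0.024 zmax 0.143
[231. 161.] 120 [0.604 0.275 0.111] ang 103.6 len 0.036 0.015 zmax 0.149
[422. 201.] 63 [ 0.536 -0.255  0.128] ang 108.7 len 0.03 0.015 zmax 0.149
[188. 221.] 96 [0.429 0.373 0.094] ang 174.0 len 0.049 0.014 zmax 0.1
[217. 226.] 91 [0.422 0.292 0.094] ang 173.3 len 0.049 0.014 zmax 0.101
[252. 162.] 75 [ 0.544 -0.25   0.128] ang 96.7 len 0.029 0.018 zmax 0.149
[263. 203.] 76 [ 0.646 -0.112  0.134] ang 0.6 len 0.05 0.012 zmax 0.141
[289. 218.] 78 [ 0.644 -0.017  0.133] ang 1.8 len 0.049 0.042 zmax 0.139
[420. 226.] 70 [0.425 0.294 0.093] ang 172.6 len 0.049 0.014 zmax 0.098
[317. 233.] 81 [0.639 0.078 0.134] ang 2.2 len 0.049 0.036 zmax 0.139
[444. 241.] 77 [0.432 0.375 0.093] ang 173.1 len 0.06 0.013 zmax 0.098
[370. 296.] 260 [0.698 0.291 0.112] ang 169.6 len 0.112 0.033 zmax 0.15
[429. 315.] 2309 [0.638 0.435 0.073] ang 105.3 len 0.153 0.136 zmax 0.079
tcp [ 0.5361 -0.2521  0.2032] yaw -0.1 units [0.2  0.18 5.26] turn -0.001 tilt [-0.001  0.001 -1.   ]
```

View pics/scene4.png

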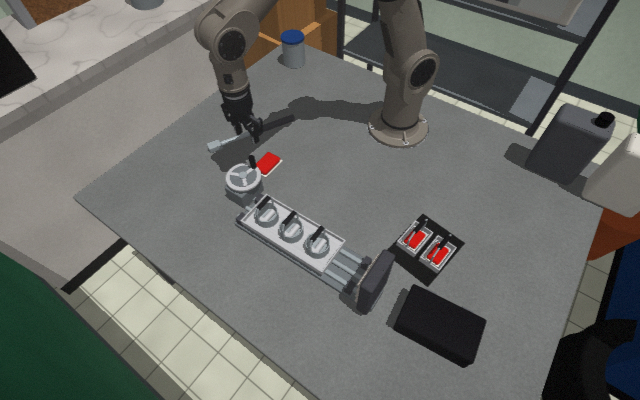

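The three pails stand in the tray at (265,212), (291,229) and (317,244). Both caddies are on the mat at (418,235) and (440,250). Next I'll grip the knob and press it against the loading stop once more.

```bash
python3 -m crank '[[0.2,0.18,1,0,0,0],[0,0,1,0,0,0],[0,0,1,0,0,0],[0,0,1,0,0,0],[0,0,1,0,0,0],[0,0,0.2,0,0,0],[0,0,0,0,0,0],[0,0,0,0,0,0]]' 0.7
python3 -m crank '[[0,0,0,0,0,0],[0,0,0,0,0,0],[0,0,0,0,0,0],[0,0,0,0,0,0],[0,0,0,0,0,0]]' 0 40
python3 -m crank '[[0,0.3,0,0,0,0],[0,0.3,0,0,0,0],[0,0,0,0,0,0],[0,0,0,0,0,0],[0,0,0,0,0,0]]'
```

```text
clock: 58.45
tcp_pos: [0.5409, -0.2564, 0.1007]
orientation: [3.141, -0.002, 0.002]
contact_force: [0.2, -0.5, 0.4]
grip_width: 0.0594
gripper_force: 0.0
clock: 58.95
tcp_pos: [0.5403, -0.2564, 0.1007]
orientation: [3.142, -0.003, 0.001]
contact_force: [-2.3, 2.3, 5.7]
grip_width: 0.0183
gripper_force: 39.1
clock: 59.45
tcp_pos: [0.5401, -0.2607, 0.1006]
orientation: [-3.133, -0.005, 0.004]
contact_force: [-6.1, 18.9, 14.7]
grip_width: 0.0177
gripper_force: 40.4
```

```bash
python3 -m crank '[[0,-0.4,0,0,0,0],[0.11,-0.71,0,0,0,0],[0.33,-0.64,0,0,0,0],[0.51,-0.51,0,0,0,0],[0.64,-0.33,0,0,0,0],[0.71,-0.11,0,0,0,0],[0.71,0.11,0,0,0,0],[0.64,0.33,0,0,0,0],[0.51,0.51,0,0,0,0],[0.33,0.64,0,0,0,0],[0.11,0.71,0,0,0,0]]'
python3 -m crank '[[-0.11,0.71,0,0,0,0],[-0.33,0.64,0,0,0,0],[-0.51,0.51,0,0,0,0],[-0.64,0.33,0,0,0,0],[-0.71,0.11,0,0,0,0],[-0.71,-0.11,0,0,0,0],[-0.64,-0.33,0,0,0,0],[-0.51,-0.51,0,0,0,0],[-0.33,-0.64,0,0,0,0],[-0.11,-0.71,0,0,0,0]]'
python3 - <<'E'
from h import *
for n in('top',):
    f=grab(n);c=cloud(f);[print(*x) for x in comps(f,c,.07,.15,70,20)]
E
```

```text
clock: 60.55
tcp_pos: [0.6322, -0.2595, 0.1006]
orientation: [-3.14, 0.001, 0.002]
contact_force: [-6.5, 4.8, 10.0]
grip_width: 0.0185
gripper_force: 40.1
clock: 61.55
tcp_pos: [0.5399, -0.2627, 0.1007]
orientation: [3.138, -0.006, 0.004]
contact_force: [5.3, -5.7, 2.1]
grip_width: 0.0184
gripper_force: 39.4
[179. 151.] 1628 [0.632 0.434 0.074] ang 105.2 len 0.154 0.136 zmax 0.084
[293. 153.] 83 [0.635 0.103 0.133] ang 0.4 len 0.06 0.015 zmax 0.141
[328. 155.] 87 [0.641 0.008 0.132] ang 177.6 len 0.059 0.022 zmax 0.141
[363. 157.] 89 [ 0.643 -0.087  0.132] ang 177.1 len 0.058 0.02 zmax 0.143
[231. 161.] 120 [0.604 0.276 0.111] ang 103.7 len 0.035 0.015 zmax 0.149
[422. 202.] 47 [ 0.534 -0.255  0.123] ang 77.9 len 0.035 0.015 zmax 0.15
[188. 221.] 94 [0.429 0.373 0.094] ang 173.7 len 0.05 0.015 zmax 0.102
[217. 226.] 90 [0.422 0.292 0.094] ang 173.6 len 0.05 0.014 zmax 0.101
```

```bash
python3 -m crank '[[0.11,-0.71,0,0,0,0],[0.33,-0.64,0,0,0,0],[0.51,-0.51,0,0,0,0],[0.64,-0.33,0,0,0,0],[0.71,-0.11,0,0,0,0],[0.71,0.11,0,0,0,0],[0.64,0.33,0,0,0,0],[0.51,0.51,0,0,0,0],[0.33,0.64,0,0,0,0],[0.11,0.71,0,0,0,0]]'
python3 -m crank '[[-0.11,0.71,0,0,0,0],[-0.33,0.64,0,0,0,0],[-0.51,0.51,0,0,0,0],[-0.64,0.33,0,0,0,0],[-0.71,0.11,0,0,0,0],[-0.71,-0.11,0,0,0,0],[-0.64,-0.33,0,0,0,0],[-0.51,-0.51,0,0,0,0],[-0.33,-0.64,0,0,0,0],[-0.11,-0.71,0,0,0,0]]'
python3 -m crank '[[0.11,-0.71,0,0,0,0],[0.33,-0.64,0,0,0,0],[0.51,-0.51,0,0,0,0],[0.64,-0.33,0,0,0,0],[0.71,-0.11,0,0,0,0],[0.71,0.11,0,0,0,0],[0.64,0.33,0,0,0,0],[0.51,0.51,0,0,0,0]]'
python3 -m crank '[[0.33,0.64,0,0,0,0],[0,0,0,0,0,0]]'
```

```text
clock: 62.6
tcp_pos: [0.6321, -0.259, 0.1006]
orientation: [-3.139, -0.0, 0.002]
contact_force: [-4.7, 3.8, 11.2]
grip_width: 0.0181
gripper_force: 40.5
clock: 63.6
tcp_pos: [0.5398, -0.2619, 0.1007]
orientation: [3.139, -0.005, 0.002]
contact_force: [5.3, -4.6, 4.2]
grip_width: 0.0181
gripper_force: 39.7
clock: 64.4
tcp_pos: [0.6222, -0.2327, 0.1006]
orientation: [-3.141, 0.001, 0.006]
contact_force: [-7.8, 0.5, 14.6]
grip_width: 0.0181
gripper_force: 40.8
clock: 64.6
tcp_pos: [0.63, -0.2479, 0.1007]
orientation: [3.141, -0.005, -0.0]
contact_force: [0.3, -4.0, 9.5]
grip_width: 0.018
gripper_force: 40.3
```

```bash
python3 -m crank '[[0.15,0.5,0,0,0,0],[0,0.4,0,0,0,0],[0,0.2,0,0,0,0],[0,0,0,0,0,0]]'
python3 -m crank '[[0,0.2,0,0,0,0],[0,0,0,0,0,0],[0,0,0,0,0,0]]'
```

```text
clock: 65.0
tcp_pos: [0.6321, -0.2631, 0.1006]
orientation: [-3.135, -0.002, 0.005]
contact_force: [-5.4, 9.5, 15.0]
grip_width: 0.0182
gripper_force: 40.9
clock: 65.3
tcp_pos: [0.6321, -0.2641, 0.1006]
orientation: [-3.132, -0.005, 0.007]
contact_force: [-6.7, 13.6, 17.2]
grip_width: 0.018
gripper_force: 41.2
```

```bash
python3 -m crank '[[0,0.3,0,0,0,0],[0,0,0,0,0,0],[0,0,0,0,0,0]]'
python3 -m crank '[[0,0.15,0,0,0,0],[0,0,0,0,0,0],[0,0,0,0,0,0]]'
python3 - <<'E'
from h import *
for n in('top','scene'):
    f=grab(n);c=cloud(f);[print(*x) for x in comps(f,c,.11,.15,70,20,(.6,.7,-.3,.3))]
E
```

```text
clock: 65.6
tcp_pos: [0.632, -0.266, 0.1005]
orientation: [-3.128, -0.009, 0.009]
contact_force: [-9.7, 21.0, 19.4]
grip_width: 0.0178
gripper_force: 41.7
clock: 65.9
tcp_pos: [0.632, -0.2665, 0.1004]
orientation: [-3.125, -0.011, 0.011]
contact_force: [-10.6, 25.3, 21.6]
grip_width: 0.0183
gripper_force: 42.0
[278. 152.] 81 [0.633 0.146 0.135] ang 179.7 len 0.052 0.013 zmax 0.144
[313. 154.] 79 [0.638 0.051 0.135] ang 0.4 len 0.05 0.012 zmax 0.142
[348. 156.] 82 [ 0.641 -0.045  0.135] ang 1.7 len 0.052 0.012 zmax 0.142
[230. 159.] 65 [0.605 0.275 0.13 ] ang 105.1 len 0.035 0.015 zmax 0.15
[428. 168.] 60 [ 0.626 -0.264  0.137] ang 89.8 len 0.039 0.015 zmax 0.15
[225. 177.] 29 [ 0.641 -0.272  0.134] ang 87.7 len 0.026 0.011 zmax 0.15
[232. 179.] 20 [ 0.636 -0.247  0.136] ang 90.5 len 0.016 0.013 zmax 0.148
[282. 214.] 74 [ 0.645 -0.042  0.134] ang 1.1 len 0.051 0.014 zmax 0.139
[309. 230.] 78 [0.642 0.053 0.134] ang 0.8 len 0.051 0.013 zmax 0.139
[338. 246.] 84 [0.637 0.148 0.134] ang 0.5 len 0.05 0.014 zmax 0.139
[382. 283.] 52 [0.658 0.299 0.131] ang 1.4 len 0.083 0.001 zmax 0.15
```

```bash
python3 -m crank '[[0,0,0,0,0,0],[0,0,0,0,0,0],[0,0,0,0,0,0],[0,0,0,0,0,0],[0,0,-1,0,0,0],[0,0,-1,0,0,0],[0,0,-1,0,0,0],[0,0,-1,0,0,0],[0,0,-1,0,0,0],[0,0,-1,0,0,0],[0,0,-1,0,0,0],[0,0,-1,0,0,0]]' 0.8
python3 -m crank '[[-1,1,0,0,0,0],[-1,1,0,0,0,0],[-1,1,0,0,0,0],[-1,1,0,0,0,0],[-1,1,0,0,0,0],[-1,1,0,0,0,0],[0,0,0,0,0,0],[0,0,0,0,0,0]]'
python3 - <<'E'
from h import *
for n in('top','scene'):
    f=grab(n);c=cloud(f);[print(*x) for x in comps(f,c,.07,.15,70,20,(.4,.7,-.35,.42))]
    save(f,n+'5')
    m=(c[...,2]>.052)&(c[...,2]<.066)&(abs(c[...,0]-.64)<.09)&(c[...,1]>-.19)&(c[...,1]<.25)&(f['image'].min(-1)>120)
    print(n,cv2.minAreaRect(c[m][:,:2].astype(np.float32)))
E
```

```text
clock: 67.2
tcp_pos: [0.6319, -0.2825, 0.2602]
orientation: [3.141, -0.005, -0.002]
contact_force: [0.6, -0.7, -0.0]
grip_width: 0.0685
gripper_force: 0.0
clock: 68.0
tcp_pos: [0.5114, -0.4024, 0.2596]
orientation: [-3.141, 0.007, 0.001]
contact_force: [-1.0, 0.9, -0.3]
grip_width: 0.0686
gripper_force: 0.0
[193. 151.] 634 [0.634 0.394 0.074] ang 2.2 len 0.122 0.058 zmax 0.083
[278. 152.] 88 [0.635 0.146 0.13 ] ang 2.0 len 0.059 0.026 zmax 0.143
[313. 153.] 85 [0.64  0.05  0.132] ang 179.0 len 0.058 0.017 zmax 0.142
[348. 155.] 85 [ 0.643 -0.045  0.133] ang 179.7 len 0.058 0.019 zmax 0.142
[231. 161.] 119 [0.604 0.276 0.112] ang 103.3 len 0.036 0.016 zmax 0.15
[426. 168.] 75 [ 0.627 -0.261  0.127] ang 83.4 len 0.031 0.018 zmax 0.15
[187. 221.] 95 [0.429 0.375 0.094] ang 172.4 len 0.05 0.014 zmax 0.101
[210. 229.] 50 [0.413 0.311 0.094] ang 170.4 len 0.026 0.014 zmax 0.103
top ((0.6380025148391724, 0.05308657884597778), (0.12741920351982117, 0.3058036267757416), 1.309198260307312)
[231. 179.] 74 [ 0.635 -0.255  0.129] ang 114.3 len 0.028 0.019 zmax 0.149
[282. 214.] 76 [ 0.645 -0.042  0.133] ang 4.2 len 0.055 0.024 zmax 0.138
[309. 230.] 79 [0.642 0.053 0.134] ang 1.0 len 0.05 0.014 zmax 0.138
[427. 227.] 47 [0.416 0.313 0.093] ang 168.9 len 0.032 0.013 zmax 0.099
[445. 242.] 76 [0.432 0.377 0.094] ang 169.9 len 0.051 0.013 zmax 0.098
[338. 246.] 87 [0.637 0.148 0.133] ang 2.9 len 0.05 0.03 zmax 0.14
[381. 286.] 88 [0.658 0.299 0.112] ang 1.3 len 0.083 0.001 zmax 0.149
[414. 307.] 867 [0.64  0.394 0.073] ang 2.3 len 0.12 0.056 zmax 0.077
scene ((0.6377520561218262, 0.052585020661354065), (0.1267479807138443, 0.3074262738227844), 1.3240089416503906)
```

View pics/scene5.png

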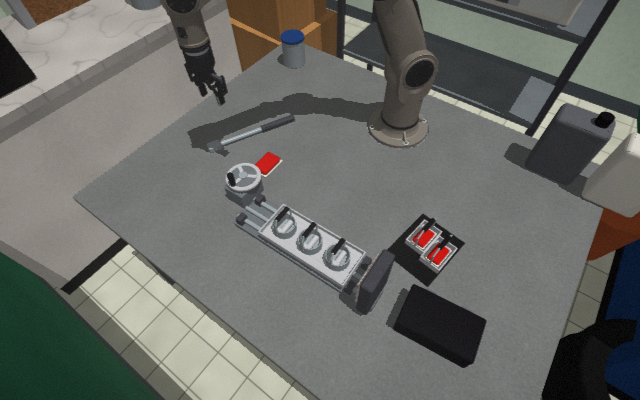

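The scene view shows the carriage in against the lamp stop, 70 mm from where it was loaded, with all three pails upright at (284,224), (310,240) and (338,257). Both caddies are on the mat at (424,236) and (440,251). The nearer one was nudged about 2 cm but is still flat and over the mat.

```bash
python3 -c "
from bench import r
print(r.hand_in())"
```

```text
the job is handed in; nothing more can be done
None
```

The job is handed in: the carriage is back at the lamp stop with all three pails upright in its tray, and both caddies stand on the mat. No verdict came back.

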